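# Change the batteries of the router's back-up power unit

## Task

Change the batteries of the router's back-up power unit: take the spent module out of bay 1 (next to the control panel) and stand it in the white return tray, load the new lead module (the one on the desk with the thick block grip) into bay 1, then every ordinary module on the desk in bays 2, 3 and so on in that order with no bay skipped, each fully down. Then swing the keeper bar over the modules until it clicks home, and start the unit by pressing three buttons fully down one at a time: the small one at the front, the large one in the middle, the small one at the rear. Leave the other things on the desk where they are.

Things in the scene. Friction and masses are not known exactly. Their poses are not given: they have to be found in the camera images.
- ups: back-up power unit, fixed: a low black box 126 mm deep (its x; front face at -x) and 367 mm long (its y, -182 to +185 mm), top 50 mm above the desk. Origin at desk height, z up. Four open bays in a row along y, bay 1 next to the grey control panel at the -y end (panel top 58 mm high); keeper-bar hinge at the +y end. White strokes on the front count the bays.
- bay1 (a point): centre of the floor of bay 1 (unit's local x 0, y -59, 20 mm above the desk; axes as the unit's): a pocket 94 (x) x 48 (y) mm, 30 mm deep, 3 mm lead-in chamfer round its mouth. A seated module has its origin here (2 mm clearance all round), its x along the unit's x, either way round.
- bay2 (a point): centre of the floor of bay 2 (unit's local x 0, y -5, 20 mm above the desk; axes as the unit's): a pocket 94 (x) x 48 (y) mm, 30 mm deep, 3 mm lead-in chamfer round its mouth. A seated module has its origin here (2 mm clearance all round), its x along the unit's x, either way round.
- bay3 (a point): centre of the floor of bay 3 (unit's local x 0, y 49, 20 mm above the desk; axes as the unit's): a pocket 94 (x) x 48 (y) mm, 30 mm deep, 3 mm lead-in chamfer round its mouth. A seated module has its origin here (2 mm clearance all round), its x along the unit's x, either way round.
- bay4 (a point): centre of the floor of bay 4 (unit's local x 0, y 103, 20 mm above the desk; axes as the unit's): a pocket 94 (x) x 48 (y) mm, 30 mm deep, 3 mm lead-in chamfer round its mouth. A seated module has its origin here (2 mm clearance all round), its x along the unit's x, either way round.
- lead: battery module, grey case with a black band round it, 90 (its x) x 44 (y) x 48 mm, 0.32 kg +-20%; in the middle of its top a black upright grip 28 mm high (76 mm overall). Origin: centre of its underside, z up. This is the lead module: its grip is a thick block, 30 (x) x 34 (y) mm, with a round fuse cap on top.
- old: battery module, grey case without a band, 90 (its x) x 44 (y) x 48 mm, 0.32 kg +-20%; in the middle of its top a black upright grip 28 mm high (76 mm overall). Origin: centre of its underside, z up. This is the spent module: thick block grip as the lead's, 30 (x) x 34 (y) mm; it stands in bay 1 at the start.
- tray_in (a point): centre of the floor of the return tray, fixed: a white open tray at the right of the desk, inside 116 (x) x 76 (y) mm, floor 4 mm and rim 22 mm above the desk, walls 4 mm; axes as the tray's.
- pack_a: battery module, grey case with a black band round it, 90 (its x) x 44 (y) x 48 mm, 0.32 kg +-20%; in the middle of its top a black upright grip 28 mm high (76 mm overall). Origin: centre of its underside, z up. An ordinary module: its grip is a thin fin, 14 (x) x 34 (y) mm; all alike. Two or three of the three are present (else None).
- pack_b: battery module, grey case with a black band round it, 90 (its x) x 44 (y) x 48 mm, 0.32 kg +-20%; in the middle of its top a black upright grip 28 mm high (76 mm overall). Origin: centre of its underside, z up. An ordinary module: its grip is a thin fin, 14 (x) x 34 (y) mm; all alike. Two or three of the three are present (else None).
- pack_c: battery module, grey case with a black band round it, 90 (its x) x 44 (y) x 48 mm, 0.32 kg +-20%; in the middle of its top a black upright grip 28 mm high (76 mm overall). Origin: centre of its underside, z up. An ordinary module: its grip is a thin fin, 14 (x) x 34 (y) mm; all alike. Two or three of the three are present (else None).
- keeper (a joint): keeper bar angle (rad): 0 home, level over the modules, pointing along the unit's -y; 1.57 upright; starts leaning outwards (1.6 to 1.95). Aluminium, 14 wide, 6 thick, 270 mm long; hinge axis along the unit's x at local x -32, y 162, z 72.5 mm. Stiff hinge (0.3 N m): stays where left. In the last 0.05 rad a spring ball resists (about 5 N on the knob), then it clicks home (below 0.02).
- keeper_knob (a point): top of the black thumb knob (18 mm across, 16 high) on the bar's upper (when open: outer) face near its free end, 253 mm from the hinge and 19 mm off the bar's mid-line; home it is 91.5 mm above the desk. Home, the bar's underside is 1.5 mm above seated modules; one standing proud stops it. A latch post 88 mm high stands just past the bar's end, beside the panel.
- reset (a joint): small round grey button (16 mm across) at the front of the control panel, nearest the robot: battery reset. Joint value = how far it is pressed (m): 0 up, 0.006 fully down, spring, 5 N fully down. The three lie in a row 42 mm apart along the unit's x.
- reset_top (a point): centre of the top face of the reset button; press straight down here.
- power (a joint): large round white button (26 mm across) in the middle of the control panel: power. Joint value = how far it is pressed (m): 0 up, 0.006 fully down, spring, 5 N fully down. The three lie in a row 42 mm apart along the unit's x.
- power_top (a point): centre of the top face of the power button; press straight down here.
- test (a joint): small round grey button (16 mm across) at the rear of the control panel: self-test. Joint value = how far it is pressed (m): 0 up, 0.006 fully down, spring, 5 N fully down. The three lie in a row 42 mm apart along the unit's x.
- test_top (a point): centre of the top face of the test button; press straight down here.
- adapter: bystander: mains plug-in adapter, black plastic, 62 x 44 x 30 mm; to be left where it is. Origin at its underside.
- tape: bystander: tape roll, 64 mm across, 19 mm high; to be left where it is. Origin at its underside.
- phone: bystander: smartphone, 72 x 148 x 9 mm, lying flat; to be left where it is. Origin at its underside.
- mug: bystander: mug, white, 80 mm across, 92 mm high; to be left where it is. Origin at its underside.
- driver: bystander: screwdriver, 190 mm long, lying; to be left where it is. Origin at its underside (its axis).

How it is judged:
By the outcome, as a careful person would: the job done as asked, in the order asked, and still so for the second after the job is handed in, with the robot touching nothing.
Of pack_a, pack_b, pack_c only 2 to 3 are there at a start; the rules pass over those that are not, and their reading is None.
At some moment in a run one of lead, pack_a, pack_b, pack_c may be knocked a few centimetres aside while the robot is not near it.
Once in a run the grip may slacken for a moment while it holds something.
It also fails if it takes over 210 s, if anything falls off the work surface, if the arm or the gripper's body presses on something with over 40 N, if the wrist force passes 120 N, or if a joint passes its speed limit or range.

## Robot

A 6-joint arm with a two-finger parallel gripper is mounted at the origin on the work surface. World frame = base frame: x ahead of the robot, y to its left, z up, the work surface at z = 0. Lengths are in mm, angles in rad, forces in N, time in s.
With the tool pointing down it reaches from about 375 to 975 mm from the base axis. Payload 3.8 kg.
Tool frame: the origin (TCP) lies midway between the tips of the shut fingers; the grasp point (between the pads) lies 19 mm behind it; z points along the fingers, y is the line along which they close (so a half turn about z gives the same grasp; the last joint's range is limited). The gripper opens to 85 mm and grips with 20 to 120 N. Pads are 22 mm wide; open, the fingers measure 114 mm over their backs; the gripper's body (76 mm by 85 mm) begins 54 mm behind the grasp point. The pads swing forward as they close: fully open they stand 13 mm farther back than shut.
Start: joints at [-1.166, 0.264, 1.604, -0, 1.274, -0.037], TCP at [288.602, -610.186, 231.28] pointing down, gripper open.
Joint ranges: [-2.63, 2.63], [-0.94, 2.18], [0.31, 2.57], [-1.31, 4.45], [0, 2.66], [-2.55, 2.55]. Speed limits (rad/s): [2.57, 2.57, 3.14, 3.14, 3.14, 3.14].

## Interface

Orientations are given as [roll, pitch, yaw] about the fixed x, y, z axes, in that order (R = Rz(yaw) Ry(pitch) Rx(roll)).
In Python, from station import robot gives the robot as it stands.
- The arm moves only by the shell command python3 -m handwheel 'ROWS' [FORCE]. ROWS is JSON, a list of rows, each an object with "travel": the shift along the tool's x, y, z in cm, a list of three; "angular": the turn, a rotation vector about the tool's x, y, z in degrees, a list of three; "jaw": the opening, from 0 (shut) to 1 (fully open). A call has 1 to 12 rows; each row shifts and turns the commanded pose from where the row before left it, along the tool's axes as they then stand; what a row does not reach is not made up. A row lasts 1/12 s, in which the tool goes at most 41.7 mm and 7.16 degrees, less where a joint would pass 70% of its speed; a pose out of reach is approached as far as the arm can. A call with a gripper value outside its range is refused whole. The fingers move at their own pace and stop on an object; FORCE is the grip in N (left out, the last holds). Time passes only in rows, so rows that do not move let the fingers close. It gives the time, the measured TCP pose, the force, the opening and the grip force at its end, in the units of the state.
- robot.read_state(): the state, without advancing time (a new reading comes with each control period).
- robot.read_camera(name): name is "scene" or "top" or "wrist"; returns a dict with "image" (400x640x3 uint8, blue, green, red), "fx", "fy", "cx", "cy" (pixels), "camera_from_world" (4x4, takes a point from world to camera coordinates); the wrist camera has in their place "T_tool_cam" (4x4, takes a point from camera to tool coordinates, whose origin is the TCP and whose axes are the flange's). Camera axes: x right, y up, looking along -z (the intrinsics and any distortion apply to the point x, -y, -z); pixel columns grow to the right and rows downward; lengths in mm; the calibration is good to about 2 mm. A picture is of the moment at which its call begins: read the wrist's pose just before it. There is no depth.
- robot.close_job(): hands the job in; it is judged then, once.
Trained networks look in a picture, given as the dict that the camera call returned (one of the last four; its "shot" number tells which), for a name from the list of things; names that differ only in an ending like _2 or _b are one class to them, and where a whole thing is asked for, a point or a joint stands for the part that bears it (a point fixed in the world has none). Each returns a list of dicts, best first, with "score" (0 to 1); they miss things now and then, are a little off and sometimes report something else, mostly with a low value. They report only what shows in the picture. A call takes as long as a camera call.
- robot.look_for(picture, label): "at" ([x, y, z] in mm, in world coordinates, good to about 4 mm: the middle of the surface that is visible of it).
- robot.cut_out(picture, label): "region" (400x640 bool, what is visible of it).
- robot.mark_of(picture, label): "at" ([x, y, z] in mm, in world coordinates, good to about 4 mm: a listed point, or the origin of a listed thing).
The state is a dict: "time": time; "q": joint angles; "qd": joint speeds; "joint_efforts": joint torques, N m; "eef_pos": TCP position; "orientation": TCP orientation; "force": force on the tool from outside, world axes, zero at the start; "torque": the same for the moment, N m; "finger_gap": finger opening in mm; "grasp_force": force on a finger pad.
Only numpy, scipy, OpenCV 4.12 (cv2) and the standard library are available. Lean on these libraries where they do the work, as an engineer would, in place of code of your own. Each camera call takes 0.05 s, during which the arm holds its last target. There are 200 camera calls.

## Working session

There is one attempt and no reset: what is moved stays moved. The work goes in short steps, Python scripts to look and compute and a shell command to move; the robot and the scene stay as the last step left them, time stands still between calls to the robot, and variables do not carry over. Pictures are saved under pics/ and viewed, at most 14 in all, crops included, and the job is handed in when it is done.

```bash
ls; mkdir -p pics; python3 - <<'E'
from station import robot
import cv2
s=robot.read_state();print(s['time'],s['eef_pos'],s['orientation'],s['finger_gap'],s['force'])
for n in ["scene","top"]:
    p=robot.read_camera(n);cv2.imwrite(f"pics/{n}0.png",p["image"])
    for l in ["ups","bay1","bay4","lead","old","tray_in","pack_a","keeper_knob","reset_top","power_top","test_top","adapter","tape","phone","mug","driver"]:
        r=robot.mark_of(p,l);print(n,l,[(round(d["score"],2),[round(float(v)) for v in d["at"]]) for d in r[:4]])
E
```

```text
pics
0.0 [ 288.2968193  -609.52939119  229.98119955] [-3.13937053e+00 -9.36749705e-05  4.41770332e-01] 85.58840560628602 [ 0.13929042  0.93890075 -0.71191378]
scene ups [(0.62, [641, -30, -2])]
scene bay1 [(0.95, [645, -34, 15]), (0.88, [645, 19, 22]), (0.62, [647, 70, 17]), (0.59, [636, -90, 21])]
scene bay4 [(0.95, [645, -34, 15]), (0.88, [645, 19, 22]), (0.62, [647, 70, 17]), (0.59, [636, -90, 21])]
scene lead [(0.72, [432, -164, 4])]
scene old [(0.6, [639, -89, 18]), (0.54, [642, -34, -3])]
scene tray_in [(0.57, [504, -402, 4])]
scene pack_a [(0.98, [458, 194, 0]), (0.59, [443, 72, 0])]
scene keeper_knob [(0.73, [622, 183, 324])]
scene reset_top [(0.59, [596, -180, 79])]
scene power_top [(0.53, [632, -178, 79]), (0.19, [644, 73, 19])]
scene test_top [(0.59, [678, -184, 80])]
scene adapter [(0.73, [437, 339, 1])]
scene tape [(0.59, [426, -292, 1]), (0.39, [502, -400, 7])]
scene phone [(0.59, [294, -324, 1])]
scene mug [(0.83, [347, -525, -5])]
scene driver [(0.48, [326, 289, 4])]
top ups [(0.61, [646, -27, 1])]
top bay1 [(0.97, [645, 77, 19]), (0.76, [645, -32, 21]), (0.64, [645, 
[... 174 characters left out ...]
op old [(0.73, [640, -88, 21]), (0.54, [439, 69, -7])]
top tray_in [(0.69, [506, -399, 7])]
top pack_a [(0.78, [456, 191, 0]), (0.78, [439, 66, -2]), (0.6, [633, -180, 79])]
top keeper_knob [(0.8, [622, 179, 324])]
top reset_top [(0.52, [591, -179, 80])]
top power_top [(0.57, [320, 296, -1]), (0.47, [634, -175, 79]), (0.33, [644, 73, 19])]
top test_top [(0.41, [673, -181, 80])]
top adapter [(0.6, [440, 68, -2]), (0.58, [439, 330, 1])]
top tape [(0.66, [425, -295, -1]), (0.43, [348, -519, 2])]
top phone [(0.85, [298, -321, 0]), (0.69, [591, -177, 76])]
top mug [(0.82, [348, -520, 4]), (0.41, [434, -171, -1]), (0.26, [644, -29, -1])]
top driver [(0.59, [320, 295, -1]), (0.23, [636, -181, 81])]
```

View pics/top0.png

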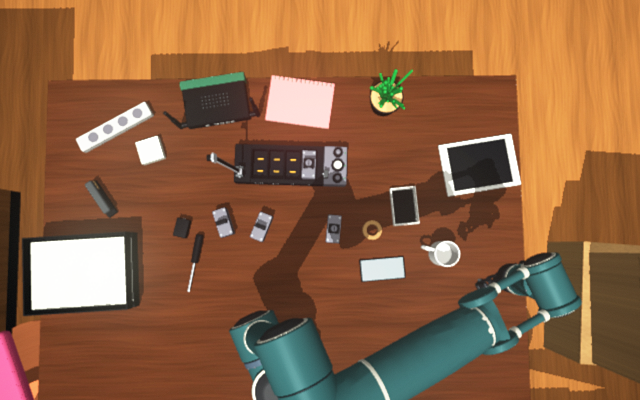

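View pics/scene0.png

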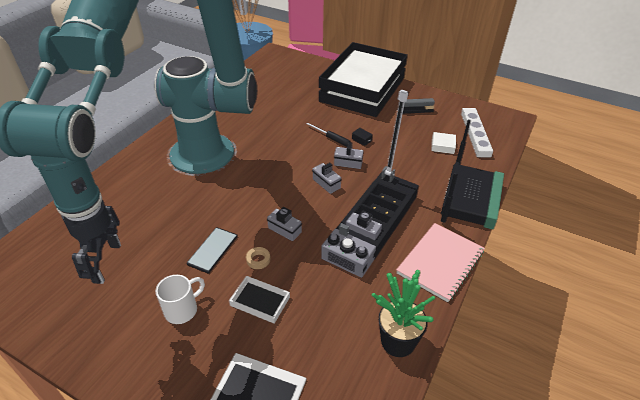

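The top view shows the unit at about (290,163), with the spent module at (308,163). The lead is at (334,229), two fin packs are at (222,222) and (262,227), and the tray is at (404,205). Next I'll write helpers, then view the unit from the wrist.

```bash
cat > h.py <<'E'
from station import robot
import numpy as np, cv2
from scipy.spatial.transform import Rotation as Ro
from scipy.optimize import least_squares
def pose(s=None):
    s=s or robot.read_state()
    T=np.eye(4);T[:3,:3]=Ro.from_euler('xyz',s['orientation']).as_matrix();T[:3,3]=s['eef_pos'];return T
def snap(name):
    T=pose();p=robot.read_camera(name)
    p['W']=p['camera_from_world'] if name!='wrist' else np.linalg.inv(T@p['T_tool_cam'])
    return p
def proj(p,P):
    c=(p['W'][:3,:3]@np.atleast_2d(P).T).T+p['W'][:3,3]
    return np.c_[p['cx']+p['fx']*c[:,0]/-c[:,2],p['cy']+p['fy']*c[:,1]/c[:,2]]
def ray(p,uv,z):
    d=np.array([(uv[0]-p['cx'])/p['fx'],-(uv[1]-p['cy'])/p['fy'],-1])
    R=p['W'][:3,:3];o=-R.T@p['W'][:3,3];d=R.T@d;return o+d*(z-o[2])/d[2]
def go(x,y,z,yaw=None):
    """print shift in tool axes [cm] for the present measured pose + turn about tool z"""
    T=pose();e=Ro.from_matrix(T[:3,:3]).as_euler('xyz')
    d=T[:3,:3].T@(np.array([x,y,z])-T[:3,3])
    print('pos',T[:3,3].round(1),'rpy',e.round(4),'| tool cm',(d/10).round(2),'|d|',np.linalg.norm(d).round(),
      'turn z deg',None if yaw is None else np.degrees(-(yaw-e[2])).round(2))
def st():
    s=robot.read_state();print('t',round(s['time'],2),s['eef_pos'].round(1),s['orientation'].round(4),'F',s['force'].round(1),'gap',round(s['finger_gap'],1),'gf',round(s['grasp_force'],1))
E
python3 - <<'E'
from h import *
p=snap('wrist');print({k:(v if not hasattr(v,'shape') or v.size<20 else v.shape) for k,v in p.items()})
go(560,-40,380,1.54)
E
```

```text
{'image': (400, 640, 3), 'fx': 313.77895445325254, 'fy': 313.77895445325254, 'cx': 323.50073379120624, 'cy': 196.40354862483477, 'T_tool_cam': array([[-3.41398458e-04,  9.46654951e-01,  3.22248797e-01,
         8.20132003e+01],
       [ 9.99999352e-01, -2.66576476e-05,  1.13773530e-03,
        -1.14702165e+00],
       [ 1.08563315e-03,  3.22248976e-01, -9.46654329e-01,
        -1.42100546e+02],
       [ 0.00000000e+00,  0.00000000e+00,  0.00000000e+00,
         1.00000000e+00]]), 'shot': 3, 'W': array([[ 4.27256163e-01, -9.04129899e-01, -1.13885743e-03,
        -6.73389429e+02],
       [ 8.55741110e-01,  4.04795445e-01, -3.22254248e-01,
         4.26988642e+01],
       [ 2.91820705e-01,  1.36710546e-01,  9.46652472e-01,
        -3.80660343e+02],
       [ 0.00000000e+00,  0.00000000e+00,  0.00000000e+00,
         1.00000000e+00]])}
pos [ 288.6 -610.2  231.3] rpy [-3.1416 -0.      0.4418] | tool cm [ 48.91 -39.94 -14.87] |d| 649.0 turn z deg -62.92
```

```bash
python3 -m handwheel '[{"travel":[3,-2.3,-1]},{"travel":[3,-2.3,-1]},{"travel":[3,-2.3,-1]},{"travel":[3,-2.3,-1]},{"travel":[3,-2.3,-1]},{"travel":[3,-2.3,-1]},{"travel":[3,-2.3,-1]},{"travel":[3,-2.3,-1]},{"travel":[3,-2.3,-1]},{"travel":[3,-2.3,-1]},{"travel":[3,-2.3,-1]},{"travel":[3,-2.3,-0.5]}]' 
python3 - <<'E'
from h import *
go(580,-50,355,1.54)
E
```

```text
pos [ 288.6 -610.2  231.3] rpy [-3.1416 -0.      0.4418] | tool cm [ 50.29 -38.18 -12.37] |d| 643.0 turn z deg -62.92$[0]: bad value
```

```bash
python3 -m handwheel '[{"travel":[3,-2.3,-1],"angular":[0,0,0],"jaw":1},{"travel":[3,-2.3,-1],"angular":[0,0,0],"jaw":1},{"travel":[3,-2.3,-1],"angular":[0,0,0],"jaw":1},{"travel":[3,-2.3,-1],"angular":[0,0,0],"jaw":1},{"travel":[3,-2.3,-1],"angular":[0,0,0],"jaw":1},{"travel":[3,-2.3,-1],"angular":[0,0,0],"jaw":1},{"travel":[3,-2.3,-1],"angular":[0,0,0],"jaw":1},{"travel":[3,-2.3,-1],"angular":[0,0,0],"jaw":1},{"travel":[3,-2.3,-1],"angular":[0,0,0],"jaw":1},{"travel":[3,-2.3,-1],"angular":[0,0,0],"jaw":1},{"travel":[3,-2.3,-1],"angular":[0,0,0],"jaw":1},{"travel":[3,-2.3,-1],"angular":[0,0,0],"jaw":1}]' 
python3 - <<'E'
from h import *
go(580,-50,355,1.54)
E
```

```text
time: 2.75
eef_pos: [496.5, -205.0, 352.1]
orientation: [3.141, -0.001, 0.442]
force: [1.4, 0.9, 0.7]
finger_gap: 85.3
grasp_force: 0.0
pos [ 496.5 -205.   352.1] rpy [ 3.1409e+00 -5.0000e-04  4.4170e-01] | tool cm [ 14.18 -10.44  -0.29] |d| 176.0 turn z deg -62.93
```

```bash
python3 -m handwheel '[{"travel":[3,-2.2,0],"angular":[0,0,0],"jaw":1},{"travel":[3,-2.2,0],"angular":[0,0,0],"jaw":1},{"travel":[3,-2.2,0],"angular":[0,0,0],"jaw":1},{"travel":[3,-2.2,0],"angular":[0,0,-7],"jaw":1},{"travel":[1,-1.2,0],"angular":[0,0,-7],"jaw":1},{"travel":[0,0,0],"angular":[0,0,-7],"jaw":1},{"travel":[0,0,0],"angular":[0,0,-7],"jaw":1},{"travel":[0,0,0],"angular":[0,0,-7],"jaw":1},{"travel":[0,0,0],"angular":[0,0,-7],"jaw":1},{"travel":[0,0,0],"angular":[0,0,-7],"jaw":1},{"travel":[0,0,0],"angular":[0,0,-7],"jaw":1},{"travel":[0,0,0],"angular":[0,0,-7],"jaw":1}]' 
python3 - <<'E'
from h import *
p=snap('wrist');np.save('p1.npy',p,allow_pickle=True);cv2.imwrite('pics/w1.png',p['image'])
for l in ["bay1","old","reset_top","power_top","test_top","keeper_knob"]:
    r=robot.mark_of(p,l);print(l,[(round(d["score"],2),[round(float(v),1) for v in d["at"]]) for d in r[:4]])
E
```

```text
time: 3.75
eef_pos: [568.9, -60.4, 351.4]
orientation: [3.141, 0.0, 1.547]
force: [-1.3, -0.8, -0.1]
finger_gap: 85.6
grasp_force: 0.0
bay1 [(0.96, [644.3, 21.1, 19.4]), (0.83, [637.9, -34.6, 21.5]), (0.78, [647.6, 75.5, 20.2]), (0.4, [638.0, -184.5, 79.7])]
old [(0.63, [640.1, -91.1, 15.4]), (0.56, [636.8, -181.2, 80.3])]
reset_top [(0.39, [591.9, -181.6, 82.7])]
power_top [(0.6, [635.9, -182.0, 79.2])]
test_top [(0.52, [681.5, -184.2, 77.6])]
keeper_knob []
```

View pics/w1.png

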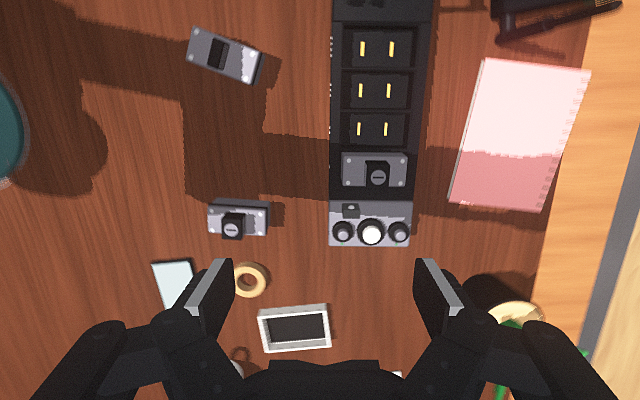

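The wrist view shows the unit upright in the frame: bays at (380,50), (375,91) and (375,129), the spent module at (377,170), and buttons at (343,232), (371,232) and (398,232). The tray is at (293,328) and the lead at (237,218). Now I'll fit the unit's pose.

```bash
cat > fit.py <<'E'
from h import *
p=np.load('p1.npy',allow_pickle=True).item()
D={'b1':[(636,-90),(640,-91),(639,-89),(640,-88),(640.1,-91.1)],'b2':[(645,-34),(645,-32),(637.9,-34.6)],'b3':[(645,19),(645,18),(644.3,21.1)],'b4':[(647,70),(645,77),(647.6,75.5)],
'r':[(596,-180),(591,-179),(591.9,-181.6)],'p':[(632,-178),(634,-175),(635.9,-182)],'t':[(678,-184),(673,-181),(681.5,-184.2)]}
L={'b1':(0,-59),'b2':(0,-5),'b3':(0,49),'b4':(0,103)}
def loc(q,k): return L[k] if k in L else ({'r':-42,'p':0,'t':42}[k],q[3])
def f(q):
    c,s=np.cos(q[2]),np.sin(q[2]);o=[]
    for k in D:
        x,y=loc(q,k);w=np.array([q[0]+c*x-s*y,q[1]+s*x+c*y]);o+=[(w-np.array(a)) for a in D[k]]
    return np.concatenate(o)
r=least_squares(f,[640,-30,0,-150],loss='soft_l1',f_scale=3);print(r.x.round(3),np.abs(r.fun).mean())
q=r.x;c,s=np.cos(q[2]),np.sin(q[2]);U=lambda x,y,z:np.array([q[0]+c*x-s*y,q[1]+s*x+c*y,z])
# overlay in wrist image
im=p['image'].copy()
for yb in (-59,-5,49,103):
    for z,col in ((50,(0,255,0)),(20,(0,255,255))):
        P=np.array([U(x,yb+y,z) for x,y in((-47,-24),(47,-24),(47,24),(-47,24))]);cv2.polylines(im,[proj(p,P).round().astype(int)],True,col,1)
P=np.array([U(x,y,50) for x,y in((-63,-182),(63,-182),(63,185),(-63,185))]);cv2.polylines(im,[proj(p,P).round().astype(int)],True,(255,0,255),1)
for x in(-42,0,42): cv2.circle(im,tuple(proj(p,U(x,q[3],79))[0].round().astype(int)),3,(0,0,255),-1)
cv2.imwrite('pics/o1.png',cv2.resize(im[0:260,300:470],None,fx=2.3,fy=2.3,interpolation=cv2.INTER_CUBIC)); 
E
python3 fit.py
```

```text
[ 6.42121e+02 -2.96700e+01 -4.80000e-02 -1.51418e+02] 1.7778771781411054
```

View pics/o1.png

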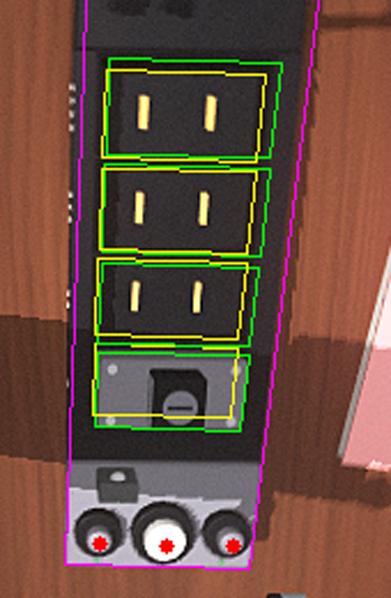

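The overlay matches the bays well. Next is the approach above the spent module.

```bash
python3 - <<'E'
from h import *
p=np.load('p1.npy',allow_pickle=True).item()
print(ray(p,(378,176),97).round(1), proj(p,[639.3,-88.6,96]))
for uv in ((343,230),(371,232),(398,230)): print(ray(p,uv,79).round(1))
go(639.3,-88.6,140,1.523)
E
```

```text
[637.8 -84.8  97. ] [[378.89055787 178.56280473]]
[ 592.9 -169.4   79. ]
[ 633.5 -173.5   79. ]
[ 672.5 -171.2   79. ]
pos [568.9 -60.4 351.3] rpy [ 3.1416 -0.      1.5394] | tool cm [-2.6   7.12 21.13] |d| 224.0 turn z deg 0.94
```

```bash
python3 -m handwheel '[{"travel":[-0.6,1.8,3],"angular":[0,0,0],"jaw":1},{"travel":[-0.6,1.8,3],"angular":[0,0,0],"jaw":1},{"travel":[-0.6,1.8,3],"angular":[0,0,0],"jaw":1},{"travel":[-0.6,1.7,3],"angular":[0,0,0.9],"jaw":1},{"travel":[0,0,3.5],"angular":[0,0,0],"jaw":1},{"travel":[0,0,3.5],"angular":[0,0,0],"jaw":1},{"travel":[0,0,0],"angular":[0,0,0],"jaw":1},{"travel":[0,0,0],"angular":[0,0,0],"jaw":1}]' 
python3 - <<'E'
from h import *
p=snap('wrist');cv2.imwrite('pics/w2.png',p['image']);np.save('p2.npy',p,allow_pickle=True)
for l in ["old","bay2","reset_top","power_top","test_top"]:
    r=robot.mark_of(p,l);print(l,[(round(d["score"],2),[round(float(v),1) for v in d["at"]]) for d in r[:2]])
E
```

```text
time: 4.77
eef_pos: [637.0, -86.2, 158.6]
orientation: [-3.135, -0.001, 1.525]
force: [-0.5, 0.5, 1.2]
finger_gap: 85.3
grasp_force: 0.0
old [(0.89, [637.9, -86.5, 19.0])]
bay2 [(0.88, [641.3, -35.3, 20.7]), (0.77, [643.1, 19.6, 20.6])]
reset_top [(0.53, [594.2, -176.3, 81.4])]
power_top [(0.95, [635.8, -181.8, 81.5]), (0.53, [588.5, -180.7, 81.1])]
test_top [(0.69, [679.5, -183.7, 78.0])]
```

View pics/w2.png

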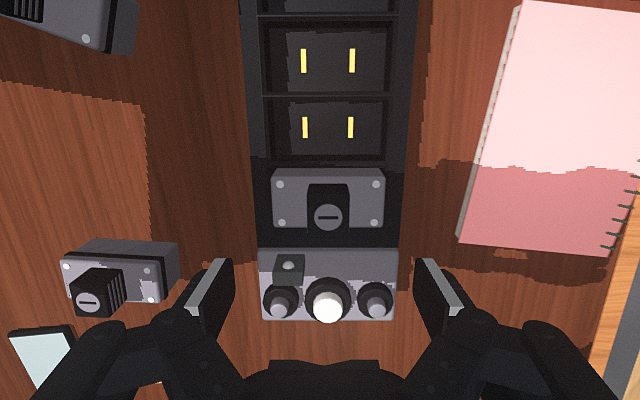

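The wrist image shows the spent module with its cap at (328,217) and screws at (281,184), (375,184), (277,225) and (380,224). Button tops are at (282,306), (328,306) and (375,306), and the latch post is at (289,265).

```bash
python3 - <<'E'
from h import *
p=np.load('p2.npy',allow_pickle=True).item()
print(ray(p,(328,217),97).round(1))
for uv in ((281,184),(375,184),(277,225),(380,224)): print(ray(p,uv,68).round(1))
for uv in ((282,307),(328,307),(375,307)): print(ray(p,uv,80).round(1))
# contacts mid of bay2, bay3 floor z~21; 
print(ray(p,(328,127),21).round(1),ray(p,(328,61),21).round(1))
print('post',ray(p,(289,265),88).round(1))
go(638,-87,70,1.523)
E
```

```text
[638.2 -87.   97. ]
[602.7 -69.8  68. ]
[675.3 -73.1  68. ]
[ 596.4 -104.1   68. ]
[ 679.5 -106.9   68. ]
[ 595.8 -174.3   80. ]
[ 634.6 -175.8   80. ]
[ 674.1 -177.5   80. ]
[641.  -33.4  21. ] [643.2  19.8  21. ]
post [ 606.3 -129.4   88. ]
pos [640.9 -86.7 164.6] rpy [3.1364e+00 6.0000e-04 1.5256e+00] | tool cm [-0.03 -0.34  9.46] |d| 95.0 turn z deg 0.15
```

```bash
python3 -m handwheel '[{"travel":[0,-0.2,2.5],"angular":[0,0,0],"jaw":1},{"travel":[0,0,2.5],"angular":[0,0,0],"jaw":1},{"travel":[0,0,1.5],"angular":[0,0,0],"jaw":1},{"travel":[0,0,0],"angular":[0,0,0],"jaw":1},{"travel":[0,0,0],"angular":[0,0,0],"jaw":1},{"travel":[0,0,0],"angular":[0,0,0],"jaw":1},{"travel":[0,0,0],"angular":[0,0,0],"jaw":1}]' 
python3 - <<'E'
from h import *
go(638.5,-87.5,71,1.525);st()
E
```

```text
time: 5.65
eef_pos: [639.0, -86.7, 98.8]
orientation: [3.137, 0.0, 1.526]
force: [0.4, -0.2, 0.2]
finger_gap: 85.4
grasp_force: 0.0
pos [639.  -86.7  98.8] rpy [3.1375e+00 5.0000e-04 1.5256e+00] | tool cm [-0.08 -0.05  2.78] |d| 28.0 turn z deg 0.03
t 5.65 [639.  -86.7  98.8] [3.1375e+00 5.0000e-04 1.5256e+00] F [ 0.4 -0.2  0.2] gap 85.4 gf 0.0
```

```bash
python3 -m handwheel '[{"travel":[-0.1,0,1.4],"angular":[0,0,0],"jaw":1},{"travel":[0,0,1.3],"angular":[0,0,0],"jaw":1},{"travel":[0,0,0],"angular":[0,0,0],"jaw":1},{"travel":[0,0,0],"angular":[0,0,0],"jaw":0.1},{"travel":[0,0,0],"angular":[0,0,0],"jaw":0.1},{"travel":[0,0,0],"angular":[0,0,0],"jaw":0.1},{"travel":[0,0,0],"angular":[0,0,0],"jaw":0.1},{"travel":[0,0,0],"angular":[0,0,0],"jaw":0.1},{"travel":[0,0,0],"angular":[0,0,0],"jaw":0.1},{"travel":[0,0,0],"angular":[0,0,0],"jaw":0.1},{"travel":[0,0,0],"angular":[0,0,0],"jaw":0.1},{"travel":[0,0,0],"angular":[0,0,0],"jaw":0.1}]' 60
```

```text
time: 6.65
eef_pos: [638.1, -87.6, 70.1]
orientation: [3.14, 0.0, 1.526]
force: [2.2, 0.2, 3.5]
finger_gap: 29.0
grasp_force: 60.4
```

```bash
python3 -m handwheel '[{"travel":[0,0,-0.5],"angular":[0,0,0],"jaw":0.1},{"travel":[0,0,-0.7],"angular":[0,0,0],"jaw":0.1},{"travel":[0,0,-1],"angular":[0,0,0],"jaw":0.1},{"travel":[0,0,-1.5],"angular":[0,0,0],"jaw":0.1},{"travel":[0,0,-2],"angular":[0,0,0],"jaw":0.1},{"travel":[0,0,-2.3],"angular":[0,0,0],"jaw":0.1},{"travel":[0,0,-2],"angular":[0,0,0],"jaw":0.1},{"travel":[0,0,0],"angular":[0,0,0],"jaw":0.1},{"travel":[0,0,0],"angular":[0,0,0],"jaw":0.1}]' 80
python3 - <<'E'
from h import *
st()
D=[]
for n in ('top','scene'):
    p=snap(n)
    print(n,[(round(d["score"],2),np.round(d["at"],1)) for d in robot.mark_of(p,'tray_in')[:2]])
    if n=='top':
        m=robot.cut_out(p,'tray_in')[:1]; im=p['image']
        cv2.imwrite('pics/tray.png',cv2.resize(im[175:240,370:440],None,fx=8,fy=8,interpolation=cv2.INTER_CUBIC))
        for uv in ((391,187),(416,186),(418,224),(391,225)): print(ray(p,uv,22).round(1))
E
```

```text
time: 7.4
eef_pos: [637.2, -87.5, 169.8]
orientation: [3.141, 0.0, 1.526]
force: [0.3, 0.2, -3.8]
finger_gap: 28.5
grasp_force: 80.9
t 7.4 [637.2 -87.5 169.8] [3.1408e+00 2.0000e-04 1.5256e+00] F [ 0.3  0.2 -3.8] gap 28.5 gf 80.9
top [(0.66, array([ 503. , -401.1,    5.3]))]
[ 564.5 -359.7   22. ]
[ 566.9 -442.6   22. ]
[ 441.1 -445.8   22. ]
[ 438.8 -356.8   22. ]
scene [(0.9, array([ 505.6, -400.5,    6.3])), (0.73, array([ 596.2, -177. ,   77.2]))]
```

View pics/tray.png

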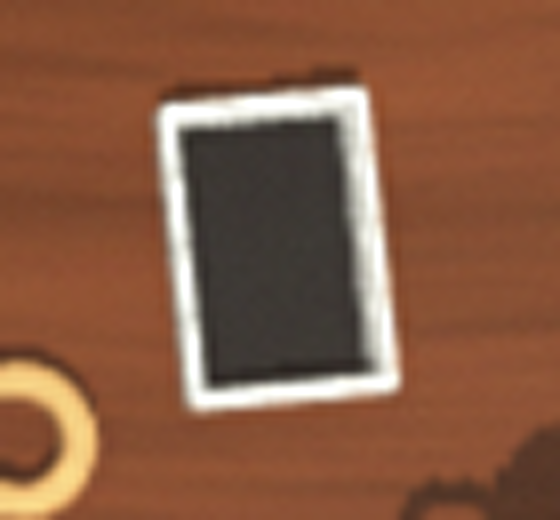

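The tray's outer corners in the crop are (157,103), (368,86), (398,388) and (190,408), so it is yawed about +0.10 rad.

```bash
python3 - <<'E'
from h import *
p=robot.read_camera('top');p['W']=p['camera_from_world']
C=np.array([ray(p,(370+u/8,175+v/8),22) for u,v in((157,103),(368,86),(398,388),(190,408))])
print(C.round(1),C.mean(0)); d=(C[0]+C[1]-C[2]-C[3])[:2];print(np.arctan2(d[1],d[0]))
go(*C.mean(0)[:2],140,1.57+.1)
E
```

```text
[[ 561.6 -355.1   22. ]
 [ 567.7 -442.6   22. ]
 [ 442.6 -451.6   22. ]
 [ 435.4 -365.8   22. ]] [ 501.85115221 -403.77340838   22.        ]
0.07766199442862437
pos [635.8 -87.2 167.1] rpy [-3.1380e+00 -5.0000e-04  1.5256e+00] | tool cm [-32.23 -11.95   2.74] |d| 345.0 turn z deg -8.27
```

```bash
python3 -m handwheel '[{"travel":[-1.6,-0.6,0],"angular":[0,0,0],"jaw":0.1},{"travel":[-3,-1.1,0],"angular":[0,0,0],"jaw":0.1},{"travel":[-3.2,-1.2,0],"angular":[0,0,0],"jaw":0.1},{"travel":[-3.2,-1.2,0],"angular":[0,0,0],"jaw":0.1},{"travel":[-3.2,-1.2,0],"angular":[0,0,0],"jaw":0.1},{"travel":[-3.2,-1.2,0],"angular":[0,0,0],"jaw":0.1},{"travel":[-3.2,-1.2,0],"angular":[0,0,0],"jaw":0.1},{"travel":[-3.2,-1.2,0],"angular":[0,0,0],"jaw":0.1},{"travel":[-3.2,-1.2,0],"angular":[0,0,0],"jaw":0.1},{"travel":[-3.2,-1.2,0],"angular":[0,0,0],"jaw":0.1},{"travel":[-1.6,-0.6,0],"angular":[0,0,-7],"jaw":0.1},{"travel":[0,0,0],"angular":[0,0,0],"jaw":0.1}]' 80; python3 -m handwheel '[{"travel":[0,0,1],"angular":[0,0,0],"jaw":0.1},{"travel":[0,0,1],"angular":[0,0,0],"jaw":0.1},{"travel":[0,0,0],"angular":[0,0,0],"jaw":0.1},{"travel":[0,0,0],"angular":[0,0,0],"jaw":0.1}]'
python3 - <<'E'
from h import *
go(503,-402,57,1.65)
E
```

```text
time: 8.7
eef_pos: [501.6, -403.4, 168.3]
orientation: [-3.14, 0.001, 1.649]
force: [-0.2, -0.6, -3.1]
finger_gap: 28.4
grasp_force: 84.2
time: 9.03
eef_pos: [503.3, -397.5, 146.9]
orientation: [-3.139, -0.003, 1.649]
force: [-0.4, -0.2, -2.7]
finger_gap: 28.8
grasp_force: 84.2
pos [ 503.3 -397.5  146.9] rpy [-3.1387 -0.0033  1.6487] | tool cm [-0.48 -0.04  8.99] |d| 90.0 turn z deg -0.08
```

```bash
python3 -m handwheel '[{"travel":[-0.2,0,2],"angular":[0,0,0],"jaw":0.1},{"travel":[0,0,2],"angular":[0,0,0],"jaw":0.1},{"travel":[0,0,2],"angular":[0,0,0],"jaw":0.1},{"travel":[0,0,1.5],"angular":[0,0,0],"jaw":0.1},{"travel":[0,0,0.7],"angular":[0,0,0],"jaw":0.1},{"travel":[0,0,0.3],"angular":[0,0,0],"jaw":0.1},{"travel":[0,0,0.3],"angular":[0,0,0],"jaw":0.1},{"travel":[0,0,0],"angular":[0,0,0],"jaw":0.1},{"travel":[0,0,0],"angular":[0,0,0],"jaw":0.1}]'
```

```text
time: 9.78
eef_pos: [504.9, -402.2, 62.5]
orientation: [3.14, 0.001, 1.648]
force: [-0.2, 0.7, -2.9]
finger_gap: 28.8
grasp_force: 84.3
```

```bash
python3 -m handwheel '[{"travel":[0,0,0.3],"angular":[0,0,0],"jaw":0.1},{"travel":[0,0,0.3],"angular":[0,0,0],"jaw":0.1},{"travel":[0,0,0.2],"angular":[0,0,0],"jaw":0.1},{"travel":[0,0,0],"angular":[0,0,0],"jaw":0.1},{"travel":[0,0,0],"angular":[0,0,0],"jaw":0.1}]'
```

```text
time: 10.2
eef_pos: [504.5, -402.2, 54.2]
orientation: [3.141, 0.001, 1.648]
force: [-0.3, -0.1, 2.1]
finger_gap: 28.2
grasp_force: 84.9
```

```bash
python3 -m handwheel '[{"travel":[0,0,0],"angular":[0,0,0],"jaw":0.5},{"travel":[0,0,0],"angular":[0,0,0],"jaw":1},{"travel":[0,0,0],"angular":[0,0,0],"jaw":1},{"travel":[0,0,0],"angular":[0,0,0],"jaw":1},{"travel":[0,0,0],"angular":[0,0,0],"jaw":1},{"travel":[0,0,0],"angular":[0,0,0],"jaw":1},{"travel":[0,0,-1.5],"angular":[0,0,0],"jaw":1},{"travel":[0,0,-3.5],"angular":[0,0,0],"jaw":1},{"travel":[0,0,-4],"angular":[0,0,0],"jaw":1},{"travel":[0,0,-4],"angular":[0,0,0],"jaw":1},{"travel":[0,0,0],"angular":[0,0,0],"jaw":1},{"travel":[0,0,0],"angular":[0,0,0],"jaw":1}]'
python3 - <<'E'
from h import *
go(440,-168,190,1.525)
p=snap('top')
for l in ('lead','old','pack_a'):
    print(l,[(round(d["score"],2),np.round(d["at"],1)) for d in robot.mark_of(p,l)[:3]])
E
```

```text
time: 11.2
eef_pos: [506.2, -403.6, 187.9]
orientation: [3.136, 0.006, 1.648]
force: [0.0, 0.2, -0.3]
finger_gap: 85.5
grasp_force: 0.0
pos [ 506.2 -403.6  187.9] rpy [3.1357 0.0059 1.6478] | tool cm [23.99 -4.79 -0.38] |d| 245.0 turn z deg 7.03
lead [(0.82, array([ 431.6, -170. ,   -3.5]))]
old [(0.49, array([ 507.9, -401. ,    5.7]))]
pack_a [(0.91, array([440.1,  67.2,  -4.7])), (0.86, array([451. , 192.4,  -0.6]))]
```

```bash
python3 -m handwheel '[{"travel":[2,-0.4,0],"angular":[0,0,0],"jaw":1},{"travel":[3.5,-0.7,0],"angular":[0,0,0],"jaw":1},{"travel":[3.5,-0.7,0],"angular":[0,0,0],"jaw":1},{"travel":[3.5,-0.7,0],"angular":[0,0,0],"jaw":1},{"travel":[3.5,-0.7,0],"angular":[0,0,0],"jaw":1},{"travel":[3.5,-0.7,0],"angular":[0,0,0],"jaw":1},{"travel":[3,-0.6,0],"angular":[0,0,0],"jaw":1},{"travel":[1.4,-0.3,0],"angular":[0,0,7],"jaw":1},{"travel":[0,0,0],"angular":[0,0,0],"jaw":1},{"travel":[0,0,0],"angular":[0,0,0],"jaw":1},{"travel":[0,0,0],"angular":[0,0,0],"jaw":1},{"travel":[0,0,0],"angular":[0,0,0],"jaw":1}]'
python3 - <<'E'
from h import *
st();p=snap('wrist');cv2.imwrite('pics/w3.png',p['image']);np.save('p3.npy',p,allow_pickle=True)
for l in ('lead','old','pack_a'):
    print(l,[(round(d["score"],2),np.round(d["at"],1)) for d in robot.mark_of(p,l)[:3]])
E
```

```text
time: 12.4
eef_pos: [437.9, -168.0, 182.8]
orientation: [-3.141, 0.0, 1.526]
force: [-0.2, 0.3, -0.0]
finger_gap: 85.3
grasp_force: 0.0
t 12.4 [ 437.9 -168.   182.8] [-3.1408  0.      1.5263] F [-0.2  0.3 -0. ] gap 85.3 gf 0.0
lead [(0.89, array([ 4.307e+02, -1.682e+02,  2.000e-01])), (0.58, array([ 427.7, -294.4,    3.2]))]
old [(0.97, array([ 504.3, -404.6,    5.4]))]
pack_a []
```

View pics/w3.png

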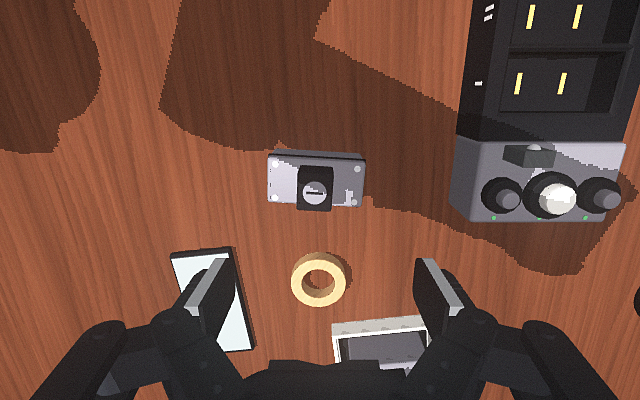

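The lead's cap is at (315,193), with top screws at (276,163), (357,168), (274,198) and (354,203).

```bash
cat >> h.py <<'E'
def screws(p,q,z=48):
    """q: tl,tr,bl,br pixels (image right ~ world +x, up ~ +y)"""
    C=np.array([ray(p,u,z) for u in q]);m=C.mean(0);d=C[1]+C[3]-C[0]-C[2]
    print('centre',m.round(1),'yaw',np.arctan2(d[1],d[0]).round(3),'len',np.linalg.norm(d/2).round(1));return m
E
python3 - <<'E'
from h import *
p=np.load('p3.npy',allow_pickle=True).item()
screws(p,((276,163),(357,168),(274,198),(354,203)))
print(ray(p,(315,193),77).round(1))
go(430.5,-168.5,51,1.571-.06)
E
```

```text
centre [ 428.8 -165.3   48. ] yaw -0.109 len 74.1
[ 429.3 -165.1   77. ]
pos [ 438.  -167.8  183.1] rpy [-3.1413e+00 -1.0000e-04  1.5251e+00] | tool cm [-0.1  -0.74 13.21] |d| 132.0 turn z deg 0.81
```

```bash
python3 -m handwheel '[{"travel":[0.1,-0.8,2.5],"angular":[0,0,3.5],"jaw":1},{"travel":[0,0,3],"angular":[0,0,0],"jaw":1},{"travel":[0,0,3],"angular":[0,0,0],"jaw":1},{"travel":[0,0,0],"angular":[0,0,0],"jaw":1},{"travel":[0,0,0],"angular":[0,0,0],"jaw":1},{"travel":[0,0,0],"angular":[0,0,0],"jaw":1}]'
python3 - <<'E'
from h import *
go(429.5,-166,51,1.462);T=pose();print(T[:3,0])
E
```

```text
time: 13.1
eef_pos: [430.8, -166.3, 99.5]
orientation: [3.14, 0.0, 1.464]
force: [1.1, -0.3, 0.3]
finger_gap: 85.5
grasp_force: 0.0
pos [ 430.8 -166.3   99.5] rpy [3.1404e+00 4.0000e-04 1.4643e+00] | tool cm [ 0.02 -0.14  4.85] |d| 49.0 turn z deg 0.13
[ 1.06250437e-01  9.94339323e-01 -3.93474001e-04]
```

```bash
python3 -m handwheel '[{"travel":[0,-0.1,2],"angular":[0,0,0],"jaw":1},{"travel":[0,0,1.8],"angular":[0,0,0],"jaw":1},{"travel":[0,0,1],"angular":[0,0,0],"jaw":1},{"travel":[0,0,0],"angular":[0,0,0],"jaw":1},{"travel":[0,0,0],"angular":[0,0,0],"jaw":1},{"travel":[0,0,0],"angular":[0,0,0],"jaw":0.1},{"travel":[0,0,0],"angular":[0,0,0],"jaw":0.1},{"travel":[0,0,0],"angular":[0,0,0],"jaw":0.1},{"travel":[0,0,0],"angular":[0,0,0],"jaw":0.1},{"travel":[0,0,0],"angular":[0,0,0],"jaw":0.1},{"travel":[0,0,0],"angular":[0,0,0],"jaw":0.1},{"travel":[0,0,0],"angular":[0,0,0],"jaw":0.1}]' 80
python3 -m handwheel '[{"travel":[0,0,0],"angular":[0,0,0],"jaw":0.1},{"travel":[0,0,-0.5],"angular":[0,0,0],"jaw":0.1},{"travel":[0,0,-1],"angular":[0,0,0],"jaw":0.1},{"travel":[0,0,-2],"angular":[0,0,0],"jaw":0.1},{"travel":[0,0,-3],"angular":[0,0,0],"jaw":0.1},{"travel":[0,0,-3],"angular":[0,0,0],"jaw":0.1},{"travel":[0,0,-2],"angular":[0,0,0],"jaw":0.1},{"travel":[0,0,0],"angular":[0,0,0],"jaw":0.1},{"travel":[0,0,0],"angular":[0,0,0],"jaw":0.1}]'
python3 - <<'E'
from h import *
go(638.4,-87.7,165,1.526)
E
```

```text
time: 14.1
eef_pos: [429.6, -165.9, 51.1]
orientation: [3.14, 0.0, 1.465]
force: [0.9, -0.1, 5.8]
finger_gap: 28.5
grasp_force: 79.2
time: 14.85
eef_pos: [429.3, -165.9, 166.1]
orientation: [3.139, 0.001, 1.465]
force: [-0.9, 0.3, -3.7]
finger_gap: 28.3
grasp_force: 79.8
pos [ 429.3 -165.9  166.1] rpy [3.1393e+00 8.0000e-04 1.4646e+00] | tool cm [ 9.99 19.96  0.15] |d| 223.0 turn z deg -3.52
```

```bash
python3 -m handwheel '[{"travel":[1,2,0],"angular":[0,0,0],"jaw":0.1},{"travel":[1.5,3,0],"angular":[0,0,0],"jaw":0.1},{"travel":[1.5,3,0],"angular":[0,0,0],"jaw":0.1},{"travel":[1.5,3,0],"angular":[0,0,0],"jaw":0.1},{"travel":[1.5,3,0],"angular":[0,0,0],"jaw":0.1},{"travel":[1.5,3,0],"angular":[0,0,0],"jaw":0.1},{"travel":[1,2,0],"angular":[0,0,0],"jaw":0.1},{"travel":[0.5,1,0],"angular":[0,0,-3.5],"jaw":0.1},{"travel":[0,0,0],"angular":[0,0,0],"jaw":0.1},{"travel":[0,0,0],"angular":[0,0,0],"jaw":0.1},{"travel":[0,0,0],"angular":[0,0,0],"jaw":0.1},{"travel":[0,0,0],"angular":[0,0,0],"jaw":0.1}]'
python3 -m handwheel '[{"travel":[0,0,1.5],"angular":[0,0,0],"jaw":0.1},{"travel":[0,0,1.5],"angular":[0,0,0],"jaw":0.1},{"travel":[0,0,1],"angular":[0,0,0],"jaw":0.1},{"travel":[0,0,0],"angular":[0,0,0],"jaw":0.1},{"travel":[0,0,0],"angular":[0,0,0],"jaw":0.1},{"travel":[0,0,0],"angular":[0,0,0],"jaw":0.1},{"travel":[0,0,0],"angular":[0,0,0],"jaw":0.1}]'
python3 - <<'E'
from h import *
go(638.4,-87.7,102,1.526)
p=snap('wrist');cv2.imwrite('pics/w4.png',p['image'][0:340,140:520]);np.save('p4.npy',p,allow_pickle=True)
print([(round(d["score"],2),np.round(d["at"],1)) for d in robot.mark_of(p,'lead')[:2]])
E
```

```text
time: 15.85
eef_pos: [636.5, -87.7, 163.8]
orientation: [-3.139, -0.0, 1.524]
force: [-0.3, 0.4, -2.5]
finger_gap: 28.6
grasp_force: 80.2
time: 16.43
eef_pos: [639.1, -87.7, 126.6]
orientation: [3.14, 0.0, 1.525]
force: [-0.1, 0.1, -3.8]
finger_gap: 28.5
grasp_force: 80.0
pos [639.1 -87.7 126.6] rpy [3.1395e+00 3.0000e-04 1.5254e+00] | tool cm [-0.   -0.08  2.46] |d| 25.0 turn z deg -0.04
[(0.86, array([640. , -88.9,  77. ]))]
```

View pics/w4.png

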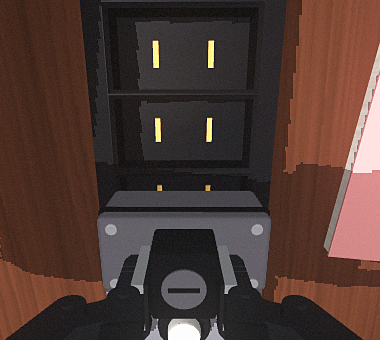

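The held lead sits square above bay 1, with upper screws at full-image (251,230) and (397,230).

```bash
python3 - <<'E'
from h import *
p=np.load('p4.npy',allow_pickle=True).item();T=pose()
a,b=ray(p,(251,230),123.6),ray(p,(397,230),123.6);m=(a+b)/2
print(a.round(1),b.round(1),np.arctan2(*(b-a)[1::-1]).round(3),'in tool',(T[:3,:3].T@(m-T[:3,3])).round(1))
p=np.load('p3.npy',allow_pickle=True).item()
print(ray(p,(276,163),48)-ray(p,(274,198),48))
for uv in ((297,54+0),(351,54),(297,130),(349,128)):print(ray(np.load('p4.npy',allow_pickle=True).item(),uv,21).round(1))
E
```

```text
[601.7 -69.6 123.6] [675.6 -73.  123.6] -0.046 in tool [16.2 -1.2  2.9]
[ 4.97698331 33.11602556  0.        ]
[623.6  21.2  21. ]
[662.5  19.5  21. ]
[619.6 -32.7  21. ]
[660.1 -33.   21. ]
```

```bash
python3 -m handwheel '[{"travel":[0,-0.1,0.8],"angular":[0,0,0],"jaw":0.1},{"travel":[0,0,0.8],"angular":[0,0,0],"jaw":0.1},{"travel":[0,0,0.6],"angular":[0,0,0],"jaw":0.1},{"travel":[0,0,0.5],"angular":[0,0,0],"jaw":0.1},{"travel":[0,0,0.5],"angular":[0,0,0],"jaw":0.1},{"travel":[0,0,0.5],"angular":[0,0,0],"jaw":0.1},{"travel":[0,0,0],"angular":[0,0,0],"jaw":0.1},{"travel":[0,0,0],"angular":[0,0,0],"jaw":0.1}]'
```

```text
time: 17.2
eef_pos: [637.1, -87.3, 87.2]
orientation: [-3.141, -0.0, 1.526]
force: [1.3, -0.2, -4.5]
finger_gap: 29.1
grasp_force: 80.8
```

Already 14 mm into the bay without contact, so I'll continue down.

```bash
python3 -m handwheel '[{"travel":[0,0,0.5],"angular":[0,0,0],"jaw":0.1},{"travel":[0,0,0.5],"angular":[0,0,0],"jaw":0.1},{"travel":[0,0,0.4],"angular":[0,0,0],"jaw":0.1},{"travel":[0,0,0.3],"angular":[0,0,0],"jaw":0.1},{"travel":[0,0,0.2],"angular":[0,0,0],"jaw":0.1},{"travel":[0,0,0],"angular":[0,0,0],"jaw":0.1},{"travel":[0,0,0],"angular":[0,0,0],"jaw":0.1}]'
```

```text
time: 17.78
eef_pos: [637.4, -87.3, 71.1]
orientation: [-3.141, -0.0, 1.526]
force: [-2.3, 1.2, 7.1]
finger_gap: 28.8
grasp_force: 82.5
```

```bash
python3 -m handwheel '[{"travel":[0,0,0],"angular":[0,0,0],"jaw":0.5},{"travel":[0,0,0],"angular":[0,0,0],"jaw":1},{"travel":[0,0,0],"angular":[0,0,0],"jaw":1},{"travel":[0,0,0],"angular":[0,0,0],"jaw":1},{"travel":[0,0,0],"angular":[0,0,0],"jaw":1},{"travel":[0,0,0],"angular":[0,0,0],"jaw":1},{"travel":[0,0,-1.5],"angular":[0,0,0],"jaw":1},{"travel":[0,0,-3.5],"angular":[0,0,0],"jaw":1},{"travel":[0,0,-4],"angular":[0,0,0],"jaw":1},{"travel":[0,0,-2.5],"angular":[0,0,0],"jaw":1},{"travel":[0,0,0],"angular":[0,0,0],"jaw":1},{"travel":[0,0,0],"angular":[0,0,0],"jaw":1}]'
python3 - <<'E'
from h import *
go(440,62,185,1.526)
p=snap('top')
for l in ('lead','old','pack_a'):
    print(l,[(round(d["score"],2),np.round(d["at"],1)) for d in robot.mark_of(p,l)[:3]])
E
```

```text
time: 18.78
eef_pos: [639.2, -87.7, 187.3]
orientation: [3.136, 0.001, 1.526]
force: [-0.0, 0.1, -0.2]
finger_gap: 85.7
grasp_force: 0.0
pos [639.2 -87.7 187.3] rpy [3.1361e+00 7.0000e-04 1.5256e+00] | tool cm [ 14.05 -20.57   0.1 ] |d| 249.0 turn z deg -0.02
lead [(0.55, array([643.8,  19.3,  18.3])), (0.49, array([640.3, -89.8,  20.2]))]
old [(0.75, array([ 507.3, -403. ,    5. ]))]
pack_a [(0.58, array([438.8,  68.5,  -2.1])), (0.55, array([453.2, 191.3,  -1.4]))]
```

```bash
python3 -m handwheel '[{"travel":[1.4,-2,0],"angular":[0,0,0],"jaw":1},{"travel":[2,-3,0],"angular":[0,0,0],"jaw":1},{"travel":[2.1,-3.1,0],"angular":[0,0,0],"jaw":1},{"travel":[2.1,-3.1,0],"angular":[0,0,0],"jaw":1},{"travel":[2.1,-3.1,0],"angular":[0,0,0],"jaw":1},{"travel":[2,-3,0],"angular":[0,0,0],"jaw":1},{"travel":[1.4,-2,0],"angular":[0,0,0],"jaw":1},{"travel":[0.9,-1.3,0],"angular":[0,0,0],"jaw":1},{"travel":[0,0,0],"angular":[0,0,0],"jaw":1},{"travel":[0,0,0],"angular":[0,0,0],"jaw":1},{"travel":[0,0,0],"angular":[0,0,0],"jaw":1},{"travel":[0,0,0],"angular":[0,0,0],"jaw":1}]'
python3 - <<'E'
from h import *
st();p=snap('wrist');cv2.imwrite('pics/w5.png',p['image']);np.save('p5.npy',p,allow_pickle=True)
for l in ('lead','pack_a'):
    print(l,[(round(d["score"],2),np.round(d["at"],1)) for d in robot.mark_of(p,l)[:3]])
E
```

```text
time: 19.98
eef_pos: [439.0, 61.2, 184.3]
orientation: [3.141, 0.0, 1.525]
force: [0.1, -0.5, -1.1]
finger_gap: 85.1
grasp_force: 0.0
t 19.98 [439.   61.2 184.3] [3.1413e+00 3.0000e-04 1.5249e+00] F [ 0.1 -0.5 -1.1] gap 85.1 gf 0.0
lead []
pack_a [(0.96, array([438.9,  69.3,  -0.6])), (0.72, array([455.2, 195.7,  -1.8]))]
```

View pics/w5.png

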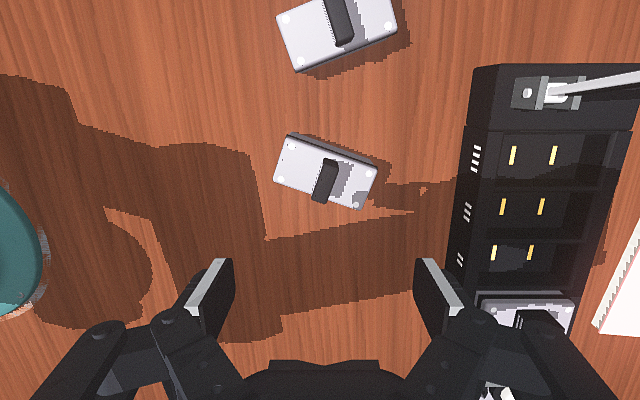

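```bash
python3 - <<'E'
import cv2
im=cv2.imread('pics/w5.png')[0:220,265:405];cv2.imwrite('pics/w5c.png',cv2.resize(im[100:220],None,fx=5,fy=5,interpolation=cv2.INTER_CUBIC))
E
```

```text
(no output)
```

View pics/w5c.png

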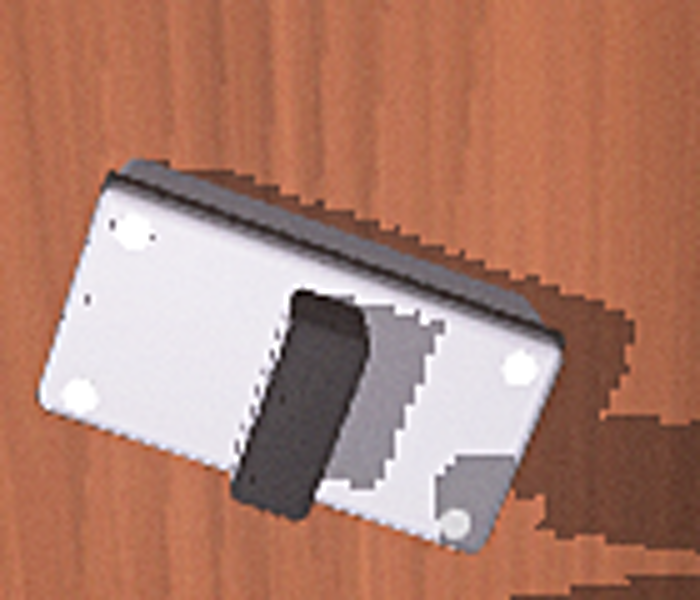

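Pack 1's screws in the crop are (132,232), (519,368), (79,396) and (455,523). I'll compute its pose.

```bash
python3 - <<'E'
from h import *
p=np.load('p5.npy',allow_pickle=True).item()
q=[(265+u/5,100+v/5) for u,v in ((132,232),(519,368),(79,396),(455,523))]
m=screws(p,q)
# pack 2, rough screws in full picture
print(ray(p,(286,18),48),ray(p,(302,62),48),ray(p,(389,28),48))
go(m[0],m[1],80)
E
```

```text
centre [438.9  69.7  48. ] yaw -0.388 len 74.3
[414.36827752 199.5118704   48.        ] [424.74504931 167.13873641  48.        ] [495.30915454 188.73534105  48.        ]
pos [438.7  61.2 184.2] rpy [-3.1415e+00  1.0000e-04  1.5245e+00] | tool cm [ 8.400e-01 -1.000e-02  1.042e+01] |d| 105.0 turn z deg None
```

```bash
python3 -m handwheel '[{"travel":[0.8,0,2],"angular":[0,0,0],"jaw":1},{"travel":[0,0,2],"angular":[0,0,6.5],"jaw":1},{"travel":[0,0,2],"angular":[0,0,6.5],"jaw":1},{"travel":[0,0,2.5],"angular":[0,0,6.5],"jaw":1},{"travel":[0,0,0],"angular":[0,0,0],"jaw":1},{"travel":[0,0,0],"angular":[0,0,0],"jaw":1},{"travel":[0,0,0],"angular":[0,0,0],"jaw":1},{"travel":[0,0,0],"angular":[0,0,0],"jaw":1}]'
python3 - <<'E'
from h import *
go(438.9,69.7,51,1.183)
E
```

```text
time: 20.8
eef_pos: [439.8, 69.8, 101.0]
orientation: [3.139, -0.001, 1.187]
force: [0.4, 0.3, 0.6]
finger_gap: 85.1
grasp_force: 0.0
pos [439.8  69.8 101. ] rpy [ 3.1390e+00 -1.3000e-03  1.1869e+00] | tool cm [-0.05 -0.1   5.  ] |d| 50.0 turn z deg 0.22
```

```bash
python3 -m handwheel '[{"travel":[0,-0.1,2],"angular":[0,0,0.2],"jaw":1},{"travel":[0,0,2],"angular":[0,0,0],"jaw":1},{"travel":[0,0,0.9],"angular":[0,0,0],"jaw":1},{"travel":[0,0,0],"angular":[0,0,0],"jaw":1},{"travel":[0,0,0],"angular":[0,0,0],"jaw":1},{"travel":[0,0,0],"angular":[0,0,0],"jaw":0},{"travel":[0,0,0],"angular":[0,0,0],"jaw":0},{"travel":[0,0,0],"angular":[0,0,0],"jaw":0},{"travel":[0,0,0],"angular":[0,0,0],"jaw":0},{"travel":[0,0,0],"angular":[0,0,0],"jaw":0},{"travel":[0,0,0],"angular":[0,0,0],"jaw":0},{"travel":[0,0,0],"angular":[0,0,0],"jaw":0}]' 80
python3 -m handwheel '[{"travel":[0,0,0],"angular":[0,0,0],"jaw":0},{"travel":[0,0,-0.5],"angular":[0,0,0],"jaw":0},{"travel":[0,0,-1],"angular":[0,0,0],"jaw":0},{"travel":[0,0,-2],"angular":[0,0,0],"jaw":0},{"travel":[0,0,-3],"angular":[0,0,0],"jaw":0},{"travel":[0,0,-3],"angular":[0,0,0],"jaw":0},{"travel":[0,0,-2],"angular":[0,0,0],"jaw":0},{"travel":[0,0,0],"angular":[0,0,0],"jaw":0},{"travel":[0,0,0],"angular":[0,0,0],"jaw":0}]'
python3 - <<'E'
from h import *
go(640,-33.5,165,1.526)
E
```

```text
time: 21.8
eef_pos: [438.1, 70.2, 50.9]
orientation: [3.14, -0.001, 1.182]
force: [0.9, -0.1, 2.7]
finger_gap: 12.4
grasp_force: 78.7
time: 22.55
eef_pos: [437.9, 70.3, 166.4]
orientation: [3.139, -0.001, 1.182]
force: [-0.5, 0.4, -3.1]
finger_gap: 12.7
grasp_force: 78.4
pos [437.9  70.3 166.4] rpy [ 3.1393e+00 -1.3000e-03  1.1818e+00] | tool cm [-1.94 22.63  0.19] |d| 227.0 turn z deg -19.72
```

```bash
python3 -m handwheel '[{"travel":[-0.2,2,0],"angular":[0,0,0],"jaw":0},{"travel":[-0.3,3,0],"angular":[0,0,0],"jaw":0},{"travel":[-0.3,3.2,0],"angular":[0,0,0],"jaw":0},{"travel":[-0.3,3.2,0],"angular":[0,0,0],"jaw":0},{"travel":[-0.3,3.2,0],"angular":[0,0,0],"jaw":0},{"travel":[-0.3,3.2,0],"angular":[0,0,0],"jaw":0},{"travel":[-0.2,3,0],"angular":[0,0,0],"jaw":0},{"travel":[0,1.8,0],"angular":[0,0,0],"jaw":0},{"travel":[0,0,0],"angular":[0,0,-6.6],"jaw":0},{"travel":[0,0,0],"angular":[0,0,-6.6],"jaw":0},{"travel":[0,0,0],"angular":[0,0,-6.5],"jaw":0},{"travel":[0,0,0],"angular":[0,0,0],"jaw":0}]'
python3 -m handwheel '[{"travel":[0,0,1.5],"angular":[0,0,0],"jaw":0},{"travel":[0,0,1.5],"angular":[0,0,0],"jaw":0},{"travel":[0,0,1],"angular":[0,0,0],"jaw":0},{"travel":[0,0,0],"angular":[0,0,0],"jaw":0},{"travel":[0,0,0],"angular":[0,0,0],"jaw":0},{"travel":[0,0,0],"angular":[0,0,0],"jaw":0},{"travel":[0,0,0],"angular":[0,0,0],"jaw":0}]'
python3 - <<'E'
from h import *
go(640,-33.5,102,1.526)
p=snap('wrist');cv2.imwrite('pics/w6.png',p['image'][0:340,140:520]);np.save('p6.npy',p,allow_pickle=True)
print([(round(d["score"],2),np.round(d["at"],1)) for d in robot.mark_of(p,'pack_a')[:2]])
E
```

```text
time: 23.55
eef_pos: [637.1, -33.1, 161.6]
orientation: [-3.135, -0.0, 1.528]
force: [0.1, -0.2, -3.5]
finger_gap: 12.6
grasp_force: 78.8
time: 24.13
eef_pos: [640.0, -33.2, 126.3]
orientation: [3.14, 0.0, 1.525]
force: [0.5, 0.3, -2.8]
finger_gap: 12.3
grasp_force: 78.6
pos [640.  -33.2 126.3] rpy [3.1399 0.     1.5251] | tool cm [-0.03  0.    2.43] |d| 24.0 turn z deg -0.05
[(0.87, array([639.2, -33.9,  76.5]))]
```

View pics/w6.png

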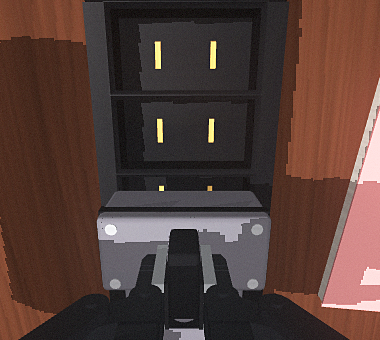

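The held pack is square in the jaws (screws at crop (110,229) and (257,229)) over bay 2. Inserting it now.

```bash
python3 -m handwheel '[{"travel":[0,0,0.8],"angular":[0,0,0],"jaw":0},{"travel":[0,0,0.8],"angular":[0,0,0],"jaw":0},{"travel":[0,0,0.6],"angular":[0,0,0],"jaw":0},{"travel":[0,0,0.5],"angular":[0,0,0],"jaw":0},{"travel":[0,0,0.5],"angular":[0,0,0],"jaw":0},{"travel":[0,0,0.5],"angular":[0,0,0],"jaw":0},{"travel":[0,0,0],"angular":[0,0,0],"jaw":0},{"travel":[0,0,0],"angular":[0,0,0],"jaw":0}]'
```

```text
time: 24.9
eef_pos: [643.0, -33.4, 96.9]
orientation: [3.134, 0.0, 1.526]
force: [-6.7, 0.3, 33.3]
finger_gap: 12.5
grasp_force: 103.2
```

Contact at the mouth of the bay, so I'll back off and inspect.

```bash
python3 -m handwheel '[{"travel":[0,0,-1],"angular":[0,0,0],"jaw":0},{"travel":[0,0,-1],"angular":[0,0,0],"jaw":0},{"travel":[0,0,-0.2],"angular":[0,0,0],"jaw":0},{"travel":[0,0,0],"angular":[0,0,0],"jaw":0},{"travel":[0,0,0],"angular":[0,0,0],"jaw":0},{"travel":[0,0,0],"angular":[0,0,0],"jaw":0},{"travel":[0,0,0],"angular":[0,0,0],"jaw":0}]'
python3 - <<'E'
from h import *
st()
p=snap('wrist');np.save('p7.npy',p,allow_pickle=True);s=snap('scene')
a=cv2.resize(p['image'][0:340,160:500],(600,600))
b=cv2.resize(s['image'][150:280,310:440],(600,600),interpolation=cv2.INTER_CUBIC)
cv2.imwrite('pics/w7.png',cv2.resize(np.hstack([a,b]),(800,400)))
E
```

```text
time: 25.48
eef_pos: [638.3, -33.1, 108.7]
orientation: [-3.139, -0.0, 1.526]
force: [0.2, 0.8, -2.9]
finger_gap: 12.4
grasp_force: 80.2
t 25.48 [638.3 -33.1 108.7] [-3.1391e+00 -1.0000e-04  1.5257e+00] F [ 0.2  0.8 -2.9] gap 12.4 gf 80.2
```

View pics/w7.png

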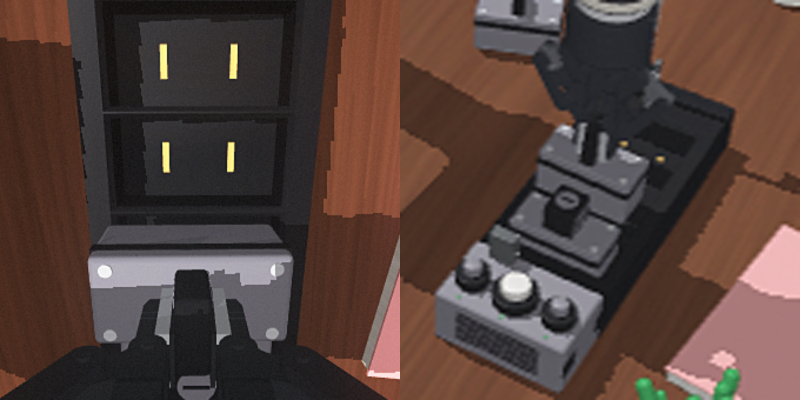

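The held pack is still square (screws at about (248,230) and (396,230)). The bay dividers at crop rows 112 and 213 let me check the mouth position.

```bash
python3 - <<'E'
from h import *
p=np.load('p7.npy',allow_pickle=True).item();T=pose()
k=340/400;f=lambda u,v:(160+u*k,v*k)
a,b=ray(p,f(104,271),108.7-3),ray(p,f(277,270),108.7-3);print('screws',a.round(1),b.round(1),(T[:3,:3].T@((a+b)/2-T[:3,3])).round(1))
for uv in ((195,112),(195,213)): print('divider',ray(p,f(*uv),50).round(1))
g=cv2.cvtColor(p['image'],cv2.COLOR_BGR2GRAY).astype(int)
u=int(160+195*k)
print(g[70:200,u-3:u+4].mean(1).round().astype(int))
r=int(157*k); print('row',r,g[r-8:r+9,225:425].mean(0).round().astype(int))
for uv in ((166,157),(231,157),(163,61),(233,61)): print('contact',ray(p,f(*uv),21).round(1))
E
```

```text
screws [599.4 -15.2 105.7] [673.9 -18.  105.7] [16.4 -2.7  3.5]
divider [641.6  47.4  50. ]
divider [639.3  -6.9  50. ]
[53 54 55 53 55 50 55 53 51 53 52 54 52 51 55 52 54 53 53 53 43 34 36 34
 42 56 40 27 31 32 30 28 28 27 30 54 50 51 49 51 47 47 47 48 48 47 46 47
 46 47 48 45 46 43 44 44 45 43 42 44 43 42 44 39 41 41 43 42 42 43 41 43
 42 42 42 40 42 41 42 43 41 41 41 42 42 40 43 42 41 42 43 43 43 40 42 43
 21 24 24 25 23 25 25 24 21 33 36 35 37 39 44 37 28 32 26 30 27 28 29 26
 29 68 82 77 78 78 78 79 80 80]
row 133 [ 53  54  55  58  51  36  42  55  60  59  58  59  58  57  58  58  56  55
  56  56  57  56  57  57  59  38  25  29  31  31  31  19  19  20  20  21
  18  18  18  24  27  26  26  27  25  25  24  26  26  26  28  27  28  24
  27  25  27  36  44  50  50  49  48  48  48  47  47  48  47  47  47  42
  21 190 242 232 236 242 239  14  39  44  45  46  45  44  44  44  42  44
  44  44  43  45  42  42  44  43  42  42  43  42  42  43  42  42  42  42
  42  43  41  43  42  42  42  43  41  40  41  40  40  42  41  39  41  42
  36  14 181 241 231 234 240 236  26  31  39  40  41  42  41  41  41  40
  40  37  40  39  38  38  40  40  38  39  38  40  38  38  40  40  39  39
  40  39  39  40  39  40  27  23  23  24  24  25  25  24  25  33  38  40
  38  38  39  39  41  42  40  42  40  42  39  40  40  41  40  40  41  39
  41  40]
contact [622.7  21.4  21. ]
contact [662.7  19.6  21. ]
contact [624.7  75.4  21. ]
contact [664.4  73.5  21. ]
```

```bash
python3 -m handwheel '[{"travel":[0,0,0],"angular":[0,0,0],"jaw":0},{"travel":[0,0,0],"angular":[0,0,0],"jaw":0},{"travel":[0,0,0],"angular":[0,0,0],"jaw":0},{"travel":[0,0,0],"angular":[0,0,0],"jaw":0}]'
python3 - <<'E'
from h import *
st();p=np.load('p7.npy',allow_pickle=True).item()
for u in (250,256,393,402): print(u,ray(p,(u,133),50).round(1))
p=snap('wrist');np.save('p8.npy',p,allow_pickle=True);T=pose();print(p['W'][:3,3])
g=cv2.cvtColor(p['image'],cv2.COLOR_BGR2GRAY).astype(int)
for r in (133,62): 
    e=np.abs(np.diff(cv2.GaussianBlur(g[r-6:r+7].mean(0),(1,3),0).ravel()));print(r,[(i,int(e[i])) for i in range(200,440) if e[i]>8])
# screws: bright blobs near row 230
for c in (248,396):
    w=g[218:242,c-14:c+15];y,x=np.nonzero(w>w.max()-25);print('screw',c-14+x.mean(),218+y.mean(),w.max(),len(x))
go(641,-33.5,102,1.526)
E
```

```text
time: 25.92
eef_pos: [639.3, -33.1, 110.3]
orientation: [3.142, -0.0, 1.526]
force: [0.1, -0.7, -2.8]
finger_gap: 12.5
grasp_force: 80.2
t 25.92 [639.3 -33.1 110.3] [ 3.1416 -0.      1.5256] F [ 0.1 -0.7 -2.8] gap 12.5 gf 80.2
250 [592.7  26.8  50. ]
256 [596.5  26.7  50. ]
393 [683.1  22.7  50. ]
402 [688.7  22.5  50. ]
[-638.52381315    5.89131542 -264.95630452]
133 [(248, 14), (249, 8), (280, 8), (295, 52), (296, 98), (297, 44), (300, 24), (301, 81), (302, 76), (303, 17), (349, 20), (350, 80), (351, 77), (352, 20), (355, 50), (356, 104), (357, 49), (436, 8), (437, 20)]
62 [(220, 8), (221, 10), (224, 14), (225, 12), (242, 12), (243, 15), (278, 13), (279, 11), (293, 50), (294, 74), (295, 29), (299, 52), (300, 79), (301, 27), (351, 27), (352, 81), (353, 54), (357, 27), (358, 75), (359, 58), (360, 9), (395, 8)]
screw 248.5 230.5 255 96
screw 392.5 225.5 255 4
pos [639.3 -33.1 110.3] rpy [ 3.1415 -0.      1.5256] | tool cm [-0.03  0.18  0.83] |d| 8.0 turn z deg -0.02
```

```bash
python3 -m handwheel '[{"travel":[0,0,0.4],"angular":[0,0,0],"jaw":0},{"travel":[0,0,0.2],"angular":[0,0,0],"jaw":0},{"travel":[0,0,0.2],"angular":[0,0,0],"jaw":0},{"travel":[0,0,0.1],"angular":[0,0,0],"jaw":0},{"travel":[0,0,0],"angular":[0,0,0],"jaw":0},{"travel":[0,0,0],"angular":[0,0,0],"jaw":0}]';python3 -m handwheel '[{"travel":[0,0,0.1],"angular":[0,0,0],"jaw":0},{"travel":[0,0,0.1],"angular":[0,0,0],"jaw":0},{"travel":[0,0,0],"angular":[0,0,0],"jaw":0}]'
```

```text
time: 26.47
eef_pos: [639.1, -33.1, 101.1]
orientation: [-3.141, 0.0, 1.526]
force: [0.2, -0.2, -2.7]
finger_gap: 12.7
grasp_force: 80.2
time: 26.72
eef_pos: [639.5, -33.2, 99.5]
orientation: [3.141, 0.0, 1.526]
force: [0.1, 0.5, -2.8]
finger_gap: 12.5
grasp_force: 80.3
```

```bash
python3 -m handwheel '[{"travel":[0,0,0.1],"angular":[0,0,0],"jaw":0},{"travel":[0,0,0.1],"angular":[0,0,0],"jaw":0},{"travel":[0,0,0],"angular":[0,0,0],"jaw":0}]';python3 -c "
from h import *
st();print(robot.read_state()['torque'])"
```

```text
time: 26.97
eef_pos: [639.9, -33.2, 99.1]
orientation: [3.14, 0.0, 1.526]
force: [-2.2, 0.5, 6.3]
finger_gap: 12.5
grasp_force: 81.8
t 26.97 [639.9 -33.2  99.1] [3.1404e+00 1.0000e-04 1.5256e+00] F [-2.2  0.5  6.3] gap 12.5 gf 81.8
[ 0.08841734  0.73719546 -0.0195532 ]
```

```bash
python3 -m handwheel '[{"travel":[0,0,-0.3],"angular":[0,0,0],"jaw":0},{"travel":[0,0.2,0],"angular":[0,0,0],"jaw":0},{"travel":[0,0,0],"angular":[0,0,0],"jaw":0},{"travel":[0,0,0],"angular":[0,0,0],"jaw":0}]'; python3 -c "
from h import *
st();print(robot.read_state()['torque'])"; python3 -m handwheel '[{"travel":[0,0,0.2],"angular":[0,0,0],"jaw":0},{"travel":[0,0,0.2],"angular":[0,0,0],"jaw":0},{"travel":[0,0,0.1],"angular":[0,0,0],"jaw":0},{"travel":[0,0,0],"angular":[0,0,0],"jaw":0},{"travel":[0,0,0],"angular":[0,0,0],"jaw":0}]'; python3 -c "
from h import *
st();print(robot.read_state()['torque'])"
```

```text
time: 27.3
eef_pos: [641.1, -33.2, 99.8]
orientation: [-3.141, -0.0, 1.526]
force: [-0.3, -0.5, -2.3]
finger_gap: 12.6
grasp_force: 80.4
t 27.3 [641.1 -33.2  99.8] [-3.1412 -0.      1.5256] F [-0.3 -0.5 -2.3] gap 12.6 gf 80.4
[0.01871378 0.00918438 0.070282  ]
time: 27.72
eef_pos: [641.3, -33.2, 94.9]
orientation: [-3.142, 0.0, 1.526]
force: [1.1, -0.6, -3.6]
finger_gap: 12.5
grasp_force: 80.2
t 27.72 [641.3 -33.2  94.9] [-3.1416  0.      1.5257] F [ 1.1 -0.6 -3.6] gap 12.5 gf 80.2
[ 0.03902639 -0.29097742  0.01474877]
```

It's in freely after a 2 mm shift. Continuing down.

```bash
python3 -m handwheel '[{"travel":[0,0,0.4],"angular":[0,0,0],"jaw":0},{"travel":[0,0,0.4],"angular":[0,0,0],"jaw":0},{"travel":[0,0,0.4],"angular":[0,0,0],"jaw":0},{"travel":[0,0,0.4],"angular":[0,0,0],"jaw":0},{"travel":[0,0,0.3],"angular":[0,0,0],"jaw":0},{"travel":[0,0,0.3],"angular":[0,0,0],"jaw":0},{"travel":[0,0,0.2],"angular":[0,0,0],"jaw":0},{"travel":[0,0,0],"angular":[0,0,0],"jaw":0},{"travel":[0,0,0],"angular":[0,0,0],"jaw":0}]'
```

```text
time: 28.47
eef_pos: [641.3, -33.2, 71.4]
orientation: [3.142, -0.0, 1.526]
force: [-0.0, 0.3, -0.7]
finger_gap: 12.6
grasp_force: 80.3
```

```bash
python3 -m handwheel '[{"travel":[0,0,0.1],"angular":[0,0,0],"jaw":0},{"travel":[0,0,0],"angular":[0,0,0],"jaw":0}]'; python3 -m handwheel '[{"travel":[0,0,0],"angular":[0,0,0],"jaw":0.5},{"travel":[0,0,0],"angular":[0,0,0],"jaw":1},{"travel":[0,0,0],"angular":[0,0,0],"jaw":1},{"travel":[0,0,0],"angular":[0,0,0],"jaw":1},{"travel":[0,0,0],"angular":[0,0,0],"jaw":1},{"travel":[0,0,0],"angular":[0,0,0],"jaw":1},{"travel":[0,0,-1.5],"angular":[0,0,0],"jaw":1},{"travel":[0,0,-3.5],"angular":[0,0,0],"jaw":1},{"travel":[0,0,-4],"angular":[0,0,0],"jaw":1},{"travel":[0,0,-2.5],"angular":[0,0,0],"jaw":1},{"travel":[0,0,0],"angular":[0,0,0],"jaw":1},{"travel":[0,0,0],"angular":[0,0,0],"jaw":1}]'
python3 - <<'E'
from h import *
go(452,170,190,1.526)
p=snap('top')
for l in ('lead','old','pack_a'):
    print(l,[(round(d["score"],2),np.round(d["at"],1)) for d in robot.mark_of(p,l)[:3]])
E
```

```text
time: 28.63
eef_pos: [641.2, -33.2, 71.3]
orientation: [-3.141, 0.0, 1.526]
force: [-3.6, 0.4, 4.8]
finger_gap: 12.1
grasp_force: 81.1
time: 29.63
eef_pos: [643.1, -33.4, 188.4]
orientation: [3.136, 0.0, 1.526]
force: [1.1, 0.0, -1.3]
finger_gap: 85.6
grasp_force: 0.0
pos [643.1 -33.4 188.4] rpy [3.1359e+00 3.0000e-04 1.5257e+00] | tool cm [ 19.46 -20.01  -0.28] |d| 279.0 turn z deg -0.02
lead [(0.62, array([639.1, -90.2,  19.6]))]
old [(0.77, array([ 504.4, -403.2,    4.3])), (0.43, array([ 424.7, -294.5,   -1.9]))]
pack_a [(0.85, array([451.6, 194.1,   0.9])), (0.35, array([642.2, -34.4,  16.4]))]
```

```bash
python3 -m handwheel '[{"travel":[1,-2,0],"angular":[0,0,0],"jaw":1},{"travel":[1.5,-3,0],"angular":[0,0,0],"jaw":1},{"travel":[2,-3,0],"angular":[0,0,0],"jaw":1},{"travel":[2,-3,0],"angular":[0,0,0],"jaw":1},{"travel":[2.5,-3,0],"angular":[0,0,0],"jaw":1},{"travel":[2.5,-3,0],"angular":[0,0,0],"jaw":1},{"travel":[3,-2,0],"angular":[0,0,0],"jaw":1},{"travel":[3,-1,0],"angular":[0,0,0],"jaw":1},{"travel":[2.5,0,0],"angular":[0,0,0],"jaw":1},{"travel":[0,0,0],"angular":[0,0,0],"jaw":1},{"travel":[0,0,0],"angular":[0,0,0],"jaw":1},{"travel":[0,0,0],"angular":[0,0,0],"jaw":1}]'
python3 - <<'E'
from h import *
st();p=snap('wrist');np.save('p9.npy',p,allow_pickle=True)
r=robot.mark_of(p,'pack_a');print([(round(d["score"],2),np.round(d["at"],1)) for d in r[:3]])
u,v=proj(p,[452,192,48])[0].astype(int);print(u,v);u=max(u,70);v=max(v,60)
cv2.imwrite('pics/w9.png',cv2.resize(p['image'][v-60:v+60,u-70:u+70],None,fx=5,fy=5,interpolation=cv2.INTER_CUBIC));print(u-70,v-60)
E
```

```text
time: 30.83
eef_pos: [449.7, 175.1, 184.1]
orientation: [-3.139, 0.001, 1.526]
force: [-0.7, 0.0, 0.1]
finger_gap: 85.5
grasp_force: 0.0
t 30.83 [449.7 175.1 184.1] [-3.1395e+00  1.4000e-03  1.5264e+00] F [-0.7  0.   0.1] gap 85.5 gf 0.0
[(0.79, array([454.8, 196.1,  -1.7]))]
327 167
257 107
```

View pics/w9.png

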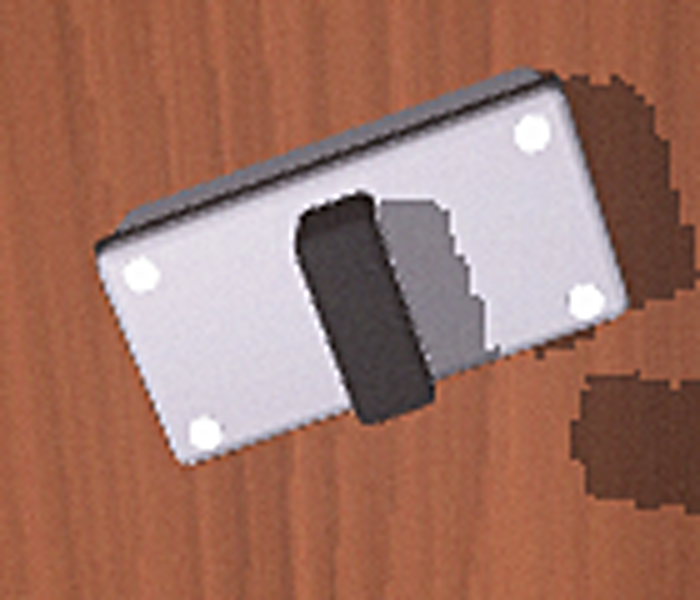

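The third module's screws are at crop (142,274), (533,133), (206,433) and (585,301).

```bash
python3 - <<'E'
from h import *
p=np.load('p9.npy',allow_pickle=True).item()
m=screws(p,[(257+u/5,107+v/5) for u,v in ((142,274),(533,133),(206,433),(585,301))])
go(m[0],m[1],100,1.526)
E
```

```text
centre [454.5 194.4  48. ] yaw 0.304 len 73.9
pos [450.2 174.6 184.5] rpy [-3.1402e+00  9.0000e-04  1.5247e+00] | tool cm [2.   0.34 8.45] |d| 87.0 turn z deg -0.08
```

```bash
python3 -m handwheel '[{"travel":[2,0.3,2],"angular":[0,0,0],"jaw":1},{"travel":[0,0,2],"angular":[0,0,-6.6],"jaw":1},{"travel":[0,0,2],"angular":[0,0,-6.6],"jaw":1},{"travel":[0,0,2.4],"angular":[0,0,-6.6],"jaw":1},{"travel":[0,0,0],"angular":[0,0,0],"jaw":1},{"travel":[0,0,0],"angular":[0,0,0],"jaw":1},{"travel":[0,0,0],"angular":[0,0,0],"jaw":1},{"travel":[0,0,0],"angular":[0,0,0],"jaw":1}]'
python3 - <<'E'
from h import *
go(454.5,194.4,51,1.875)
E
```

```text
time: 31.6
eef_pos: [455.9, 195.5, 103.0]
orientation: [3.139, -0.0, 1.868]
force: [0.8, -0.1, 0.8]
finger_gap: 85.2
grasp_force: 0.0
pos [455.9 195.5 103. ] rpy [ 3.1387e+00 -1.0000e-04  1.8685e+00] | tool cm [-0.07 -0.18  5.2 ] |d| 52.0 turn z deg -0.37
```

```bash
python3 -m handwheel '[{"travel":[-0.1,-0.1,2],"angular":[0,0,-0.4],"jaw":1},{"travel":[0,0,2],"angular":[0,0,0],"jaw":1},{"travel":[0,0,1.1],"angular":[0,0,0],"jaw":1},{"travel":[0,0,0],"angular":[0,0,0],"jaw":1},{"travel":[0,0,0],"angular":[0,0,0],"jaw":1},{"travel":[0,0,0],"angular":[0,0,0],"jaw":0},{"travel":[0,0,0],"angular":[0,0,0],"jaw":0},{"travel":[0,0,0],"angular":[0,0,0],"jaw":0},{"travel":[0,0,0],"angular":[0,0,0],"jaw":0},{"travel":[0,0,0],"angular":[0,0,0],"jaw":0},{"travel":[0,0,0],"angular":[0,0,0],"jaw":0},{"travel":[0,0,0],"angular":[0,0,0],"jaw":0}]' 80
python3 -m handwheel '[{"travel":[0,0,0],"angular":[0,0,0],"jaw":0},{"travel":[0,0,-0.5],"angular":[0,0,0],"jaw":0},{"travel":[0,0,-1],"angular":[0,0,0],"jaw":0},{"travel":[0,0,-2],"angular":[0,0,0],"jaw":0},{"travel":[0,0,-3],"angular":[0,0,0],"jaw":0},{"travel":[0,0,-3],"angular":[0,0,0],"jaw":0},{"travel":[0,0,-2],"angular":[0,0,0],"jaw":0},{"travel":[0,0,0],"angular":[0,0,0],"jaw":0},{"travel":[0,0,0],"angular":[0,0,0],"jaw":0}]'
python3 - <<'E'
from h import *
go(470,20.5,165,1.526);go(643.5,20.5,165)
E
```

```text
time: 32.6
eef_pos: [454.3, 194.5, 50.8]
orientation: [3.14, -0.0, 1.878]
force: [1.0, 1.0, 1.0]
finger_gap: 12.5
grasp_force: 79.1
time: 33.35
eef_pos: [454.3, 194.4, 166.5]
orientation: [3.139, -0.0, 1.878]
force: [-0.3, -0.4, -4.6]
finger_gap: 12.4
grasp_force: 78.7
pos [454.3 194.4 166.5] rpy [ 3.1388e+00 -1.0000e-04  1.8782e+00] | tool cm [-17.05  -3.77   0.14] |d| 175.0 turn z deg 20.18
pos [454.3 194.4 166.5] rpy [ 3.1388e+00 -1.0000e-04  1.8782e+00] | tool cm [-22.3   12.77   0.18] |d| 257.0 turn z deg None
```

```bash
python3 -m handwheel '[{"travel":[-1.5,-0.3,0],"angular":[0,0,0],"jaw":0},{"travel":[-2.5,-0.6,0],"angular":[0,0,0],"jaw":0},{"travel":[-3,-0.7,0],"angular":[0,0,0],"jaw":0},{"travel":[-3,-0.7,0],"angular":[0,0,0],"jaw":0},{"travel":[-3,-0.7,0],"angular":[0,0,0],"jaw":0},{"travel":[-2.5,-0.5,0],"angular":[0,0,0],"jaw":0},{"travel":[-1.5,-0.3,0],"angular":[0,0,6.7],"jaw":0},{"travel":[0,0,0],"angular":[0,0,6.7],"jaw":0},{"travel":[0,0,0],"angular":[0,0,6.8],"jaw":0},{"travel":[0,0,0],"angular":[0,0,0],"jaw":0}]'
python3 -m handwheel '[{"travel":[0,1.5,0],"angular":[0,0,0],"jaw":0},{"travel":[0,2.5,0],"angular":[0,0,0],"jaw":0},{"travel":[0,3,0],"angular":[0,0,0],"jaw":0},{"travel":[0,3,0],"angular":[0,0,0],"jaw":0},{"travel":[0,3,0],"angular":[0,0,0],"jaw":0},{"travel":[0,2.5,0],"angular":[0,0,0],"jaw":0},{"travel":[0,1.5,0],"angular":[0,0,0],"jaw":0},{"travel":[0,0,0],"angular":[0,0,0],"jaw":0},{"travel":[0,0,0],"angular":[0,0,0],"jaw":0},{"travel":[0,0,0],"angular":[0,0,0],"jaw":0},{"travel":[0,0,0],"angular":[0,0,0],"jaw":0},{"travel":[0,0,0],"angular":[0,0,0],"jaw":0}]'
python3 - <<'E'
from h import *
go(643.7,20.7,125,1.526)
E
```

```text
time: 34.18
eef_pos: [466.7, 20.1, 162.4]
orientation: [-3.136, 0.0, 1.521]
force: [-0.1, -0.6, -2.9]
finger_gap: 12.4
grasp_force: 78.6
time: 35.18
eef_pos: [637.4, 13.2, 164.9]
orientation: [-3.14, 0.0, 1.527]
force: [0.8, -0.5, -3.1]
finger_gap: 12.6
grasp_force: 78.8
pos [637.4  13.2 164.9] rpy [-3.1403  0.      1.5266] | tool cm [0.78 0.6  3.99] |d| 41.0 turn z deg 0.03
```

```bash
python3 -m handwheel '[{"travel":[0.4,0.3,1],"angular":[0,0,0],"jaw":0},{"travel":[0.4,0.3,1.5],"angular":[0,0,0],"jaw":0},{"travel":[0,0,1.5],"angular":[0,0,0],"jaw":0},{"travel":[0,0,1],"angular":[0,0,0],"jaw":0},{"travel":[0,0,0],"angular":[0,0,0],"jaw":0},{"travel":[0,0,0],"angular":[0,0,0],"jaw":0},{"travel":[0,0,0],"angular":[0,0,0],"jaw":0},{"travel":[0,0,0],"angular":[0,0,0],"jaw":0},{"travel":[0,0,0],"angular":[0,0,0],"jaw":0},{"travel":[0,0,0],"angular":[0,0,0],"jaw":0}]'
python3 - <<'E'
from h import *
go(643.7,20.7,101,1.526)
p=snap('wrist');np.save('p10.npy',p,allow_pickle=True);T=pose()
g=cv2.cvtColor(p['image'],cv2.COLOR_BGR2GRAY).astype(int)
for c in (250,397):
    w=g[216:244,c-14:c+15];y,x=np.nonzero(w>w.max()-20);print('screw',c-14+x.mean().round(1),216+y.mean().round(1),w.max(),len(x))
E
```

```text
time: 36.02
eef_pos: [645.8, 20.6, 116.3]
orientation: [3.14, -0.0, 1.526]
force: [0.0, 0.4, -2.8]
finger_gap: 12.4
grasp_force: 78.8
pos [645.8  20.6 116.3] rpy [ 3.1398e+00 -1.0000e-04  1.5256e+00] | tool cm [-0.   -0.21  1.53] |d| 15.0 turn z deg -0.03
screw 250.3 231.4 255 93
screw 396.8 231.4 255 93
```

```bash
python3 -m handwheel '[{"travel":[0,-0.2,0.5],"angular":[0,0,0],"jaw":0},{"travel":[0,0,0.5],"angular":[0,0,0],"jaw":0},{"travel":[0,0,0.3],"angular":[0,0,0],"jaw":0},{"travel":[0,0,0.2],"angular":[0,0,0],"jaw":0},{"travel":[0,0,0],"angular":[0,0,0],"jaw":0},{"travel":[0,0,0.1],"angular":[0,0,0],"jaw":0},{"travel":[0,0,0.1],"angular":[0,0,0],"jaw":0},{"travel":[0,0,0.1],"angular":[0,0,0],"jaw":0},{"travel":[0,0,0.1],"angular":[0,0,0],"jaw":0},{"travel":[0,0,0],"angular":[0,0,0],"jaw":0}]'; python3 -c "
from h import *
print(robot.read_state()['torque'])"
```

```text
time: 36.9
eef_pos: [643.0, 20.8, 96.1]
orientation: [-3.141, 0.0, 1.526]
force: [-0.6, -0.6, -3.3]
finger_gap: 12.4
grasp_force: 79.0
[ 0.06420069  0.0137372  -0.00453017]
```

```bash
python3 -m handwheel '[{"travel":[0,0,0.2],"angular":[0,0,0],"jaw":0},{"travel":[0,0,0.4],"angular":[0,0,0],"jaw":0},{"travel":[0,0,0.4],"angular":[0,0,0],"jaw":0},{"travel":[0,0,0.4],"angular":[0,0,0],"jaw":0},{"travel":[0,0,0.4],"angular":[0,0,0],"jaw":0},{"travel":[0,0,0.4],"angular":[0,0,0],"jaw":0},{"travel":[0,0,0.3],"angular":[0,0,0],"jaw":0},{"travel":[0,0,0.2],"angular":[0,0,0],"jaw":0},{"travel":[0,0,0],"angular":[0,0,0],"jaw":0},{"travel":[0,0,0],"angular":[0,0,0],"jaw":0}]'
```

```text
time: 37.73
eef_pos: [643.0, 20.8, 70.7]
orientation: [-3.141, 0.0, 1.526]
force: [-4.4, 0.2, 4.7]
finger_gap: 12.3
grasp_force: 80.1
```

Third module is seated, so I'll release, rise and close the fingers.

```bash
python3 -m handwheel '[{"travel":[0,0,0],"angular":[0,0,0],"jaw":0.5},{"travel":[0,0,0],"angular":[0,0,0],"jaw":1},{"travel":[0,0,0],"angular":[0,0,0],"jaw":1},{"travel":[0,0,0],"angular":[0,0,0],"jaw":1},{"travel":[0,0,0],"angular":[0,0,0],"jaw":1},{"travel":[0,0,0],"angular":[0,0,0],"jaw":1},{"travel":[0,0,-1.5],"angular":[0,0,0],"jaw":1},{"travel":[0,0,-3.5],"angular":[0,0,0],"jaw":1},{"travel":[0,0,-4],"angular":[0,0,0],"jaw":1},{"travel":[0,0,-4],"angular":[0,0,0],"jaw":0},{"travel":[0,0,-4],"angular":[0,0,0],"jaw":0},{"travel":[0,0,-4],"angular":[0,0,0],"jaw":0}]' 40
python3 -m handwheel '[{"travel":[-1,0,-3],"angular":[0,0,0],"jaw":0},{"travel":[-1,-1,-3],"angular":[0,0,0],"jaw":0},{"travel":[-1,-1,-3],"angular":[0,0,0],"jaw":0},{"travel":[0,0,-1],"angular":[0,0,0],"jaw":0},{"travel":[0,0,0],"angular":[0,0,0],"jaw":0},{"travel":[0,0,0],"angular":[0,0,0],"jaw":0},{"travel":[0,0,0],"angular":[0,0,0],"jaw":0},{"travel":[0,0,0],"angular":[0,0,0],"jaw":0}]'
python3 - <<'E'
from h import *
go(619,218,380,1.526)
for n in('top','scene','wrist'):
    p=snap(n)
    for l in ('keeper_knob','lead','pack_a'):
        print(n,l,[(round(d["score"],2),np.round(d["at"],1)) for d in robot.mark_of(p,l)[:3]])
E
```

```text
time: 38.73
eef_pos: [642.7, 20.8, 281.1]
orientation: [-3.142, 0.0, 1.526]
force: [0.9, -0.9, -0.3]
finger_gap: 51.7
grasp_force: 0.0
time: 39.4
eef_pos: [621.0, -7.8, 375.9]
orientation: [-3.137, -0.0, 1.526]
force: [0.6, 0.5, -0.4]
finger_gap: -0.1
grasp_force: 0.0
pos [621.   -7.8 375.9] rpy [-3.1366e+00 -2.0000e-04  1.5262e+00] | tool cm [22.54 -1.21 -0.4 ] |d| 226.0 turn z deg 0.01
top keeper_knob [(0.52, array([620.9, 181. , 322.3]))]
top lead [(0.62, array([639.6, -90.7,  19.1]))]
top pack_a [(0.76, array([641.2, -35.2,  17.7])), (0.63, array([639.6,  17.7,  17.3])), (0.6, array([ 592.6, -177.6,   75.9]))]
scene keeper_knob [(0.75, array([618.6, 183.3, 322.5]))]
scene lead [(0.76, array([637.8, -86.9,  23.8]))]
scene pack_a [(0.67, array([646.1,  17.4,  21. ])), (0.57, array([642.7, -32. ,  20.7]))]
wrist keeper_knob []
wrist lead [(0.58, array([637.7, -87.1,  23.4]))]
wrist pack_a [(0.68, array([641.1,  17.9,  15.1])), (0.62, array([639.5, -29.6,  22. ]))]
```

```bash
python3 -m handwheel '[{"travel":[2,0,-0.5],"angular":[0,0,0],"jaw":0},{"travel":[3,-0.1,0],"angular":[0,0,0],"jaw":0},{"travel":[3.5,-0.2,0],"angular":[0,0,0],"jaw":0},{"travel":[3.5,-0.2,0],"angular":[0,0,0],"jaw":0},{"travel":[3.5,-0.2,0],"angular":[0,0,0],"jaw":0},{"travel":[3.5,-0.2,0],"angular":[0,0,0],"jaw":0},{"travel":[3,-0.1,0],"angular":[0,0,0],"jaw":0},{"travel":[1,0,0],"angular":[0,0,0],"jaw":0},{"travel":[0,0,0],"angular":[0,0,0],"jaw":0},{"travel":[0,0,0],"angular":[0,0,0],"jaw":0},{"travel":[0,0,0],"angular":[0,0,0],"jaw":0}]'
python3 -c "
from h import *
go(619.5,220,303,1.526)"
```

```text
time: 40.92
eef_pos: [622.3, 220.6, 384.4]
orientation: [3.141, 0.001, 1.525]
force: [0.3, -0.6, -0.5]
finger_gap: 0.4
grasp_force: 0.0
pos [622.3 220.6 384.4] rpy [3.1414e+00 9.0000e-04 1.5247e+00] | tool cm [-0.07 -0.28  8.14] |d| 81.0 turn z deg -0.07
```

```bash
python3 -m handwheel '[{"travel":[0,-0.2,2],"angular":[0,0,0],"jaw":0},{"travel":[0,0,3],"angular":[0,0,0],"jaw":0},{"travel":[0,0,2.5],"angular":[0,0,0],"jaw":0},{"travel":[0,0,0.6],"angular":[0,0,0],"jaw":0},{"travel":[0,0,0],"angular":[0,0,0],"jaw":0},{"travel":[0,0,0],"angular":[0,0,0],"jaw":0},{"travel":[0,0,0],"angular":[0,0,0],"jaw":0}]'
python3 - <<'E'
from h import *
T=pose();st();prev=T[:3,3]
for th in (1.68,1.5,1.3,1.15,1,.85,.7,.55,.4,.3,.2,.1,.05,0.0):
    y=134.9-253*np.cos(th)+19*np.sin(th);z=72.5+253*np.sin(th)+19*np.cos(th)
    k=np.clip((th-1)/.6,0,1);w=11*np.clip(th/.4,0,1)
    P=np.array([618.5+.045*(y-181),y+w,z-18*k]);d=T[:3,:3].T@(P-prev)/10
    print(th,P.round(1),'tool',d.round(2));prev=P
E
```

```text
time: 41.5
eef_pos: [621.4, 221.6, 305.9]
orientation: [3.138, -0.001, 1.525]
force: [0.8, -0.5, 0.4]
finger_gap: 0.0
grasp_force: 0.0
t 41.5 [621.4 221.6 305.9] [ 3.1382e+00 -1.1000e-03  1.5247e+00] F [ 0.8 -0.5  0.4] gap 0.0 gf 0.0
1.68 [618.5 192.4 303.9] tool [-2.94 -0.15  0.19]
1.5 [616.5 147.  311.2] tool [-4.54  0.01 -0.73]
1.3 [614.2  96.5 312.4] tool [-5.05  0.01 -0.12]
1.15 [612.6  59.9 306.7] tool [-3.67  0.    0.56]
1 [611.   25.2 295.7] tool [-3.48  0.    1.1 ]
0.85 [609.6  -6.8 275.1] tool [-3.2  -0.    2.05]
0.7 [608.3 -35.4 250. ] tool [-2.86 -0.01  2.51]
0.55 [607.2 -59.9 220.9] tool [-2.46 -0.01  2.91]
0.4 [606.3 -79.7 188.5] tool [-1.99 -0.01  3.24]
0.3 [605.8 -92.9 165.4] tool [-1.32  0.01  2.31]
0.2 [ 605.4 -103.8  141.4] tool [-1.09  0.01  2.4 ]
0.1 [ 605.2 -112.2  116.7] tool [-0.84  0.    2.47]
0.05 [ 605.1 -115.5  104.1] tool [-0.33  0.    1.25]
0.0 [ 605.  -118.1   91.5] tool [-0.27  0.    1.26]
```

```bash
python3 -m handwheel '[{"travel":[-1.5,-0.2,0],"angular":[0,0,0],"jaw":0},{"travel":[-1.4,0,0.1],"angular":[0,0,0],"jaw":0},{"travel":[-1.5,0,-0.2],"angular":[0,0,0],"jaw":0},{"travel":[-1.5,0,-0.3],"angular":[0,0,0],"jaw":0},{"travel":[-1.5,0,-0.2],"angular":[0,0,0],"jaw":0},{"travel":[-1.7,0,-0.1],"angular":[0,0,0],"jaw":0},{"travel":[-1.7,0,0],"angular":[0,0,0],"jaw":0},{"travel":[-1.7,0,0],"angular":[0,0,0],"jaw":0},{"travel":[0,0,0],"angular":[0,0,0],"jaw":0},{"travel":[0,0,0],"angular":[0,0,0],"jaw":0}]'
python3 - <<'E'
from h import *
for n in('top','scene'):
    print([(round(d["score"],2),np.round(d["at"],1)) for d in robot.mark_of(snap(n),'keeper_knob')[:3]])
go(614.2,96.5,312.4,1.526)
E
```

```text
time: 42.33
eef_pos: [612.5, 95.5, 310.7]
orientation: [3.141, 0.0, 1.523]
force: [0.0, -1.3, -0.3]
finger_gap: -0.0
grasp_force: 0.0
[(0.43, array([615.2,  73.5, 321.2]))]
[(0.85, array([616. ,  75.9, 322.2]))]
pos [612.5  97.7 310.4] rpy [ 3.1415e+00 -2.0000e-04  1.5262e+00] | tool cm [-0.11  0.17 -0.2 ] |d| 3.0 turn z deg 0.01
```

```bash
python3 -m handwheel '[{"travel":[-1.8,0.2,0.2],"angular":[0,0,0],"jaw":0},{"travel":[-1.8,0,0.3],"angular":[0,0,0],"jaw":0},{"travel":[-1.7,0,0.5],"angular":[0,0,0],"jaw":0},{"travel":[-1.7,0,0.6],"angular":[0,0,0],"jaw":0},{"travel":[-1.6,0,1],"angular":[0,0,0],"jaw":0},{"travel":[-1.6,0,1],"angular":[0,0,0],"jaw":0},{"travel":[-1.4,0,1.2],"angular":[0,0,0],"jaw":0},{"travel":[-1.4,0,1.3],"angular":[0,0,0],"jaw":0},{"travel":[-1.2,0,1.4],"angular":[0,0,0],"jaw":0},{"travel":[-1.2,0,1.5],"angular":[0,0,0],"jaw":0},{"travel":[0,0,0],"angular":[0,0,0],"jaw":0},{"travel":[0,0,0],"angular":[0,0,0],"jaw":0}]'
python3 - <<'E'
from h import *
for n in('top','scene'):
    print([(round(d["score"],2),np.round(d["at"],1)) for d in robot.mark_of(snap(n),'keeper_knob')[:3]])
go(607.2,-59.9,220.9,1.526)
E
```

```text
time: 43.53
eef_pos: [606.3, -56.9, 218.2]
orientation: [-3.138, -0.001, 1.524]
force: [0.2, 0.1, 0.9]
finger_gap: 0.1
grasp_force: 0.0
[]
[(0.67, array([609.8, -75.3, 219.2]))]
pos [608.3 -56.1 221.4] rpy [ 3.1398e+00 -1.0000e-04  1.5263e+00] | tool cm [-0.38 -0.1   0.05] |d| 4.0 turn z deg 0.02
```

```bash
python3 -m handwheel '[{"travel":[-1.2,-0.1,1.5],"angular":[0,0,0],"jaw":0},{"travel":[-1.1,0,1.6],"angular":[0,0,0],"jaw":0},{"travel":[-1.2,0,1.6],"angular":[0,0,0],"jaw":0},{"travel":[-0.8,0,1.6],"angular":[0,0,0],"jaw":0},{"travel":[-0.7,0,1.6],"angular":[0,0,0],"jaw":0},{"travel":[-0.6,0,1.6],"angular":[0,0,0],"jaw":0},{"travel":[-0.2,0,0.6],"angular":[0,0,0],"jaw":0},{"travel":[0,0,0],"angular":[0,0,0],"jaw":0},{"travel":[0,0,0],"angular":[0,0,0],"jaw":0}]'
python3 - <<'E'
from h import *
for n in('top','scene'):
    print([(round(d["score"],2),np.round(d["at"],1)) for d in robot.mark_of(snap(n),'keeper_knob')[:3]])
go(605.2,-115.5,104.1,1.526)
E
```

```text
time: 44.48
eef_pos: [604.4, -114.2, 119.9]
orientation: [3.141, -0.0, 1.526]
force: [0.2, -0.8, 0.9]
finger_gap: 0.3
grasp_force: 0.0
[]
[(0.73, array([ 608.9, -116. ,  116.7])), (0.66, array([ 594.6, -176. ,   77.9])), (0.45, array([646. ,  19. ,  22.3]))]
pos [ 605.  -114.3  120.9] rpy [3.1390e+00 4.0000e-04 1.5262e+00] | tool cm [-0.12  0.02  1.68] |d| 17.0 turn z deg 0.01
```

```bash
python3 -m handwheel '[{"travel":[-0.1,0.1,0.8],"angular":[0,0,0],"jaw":0},{"travel":[-0.1,0,0.7],"angular":[0,0,0],"jaw":0},{"travel":[0,0,0.5],"angular":[0,0,0],"jaw":0},{"travel":[0,0,0.4],"angular":[0,0,0],"jaw":0},{"travel":[0,0,0],"angular":[0,0,0],"jaw":0},{"travel":[0,0,0],"angular":[0,0,0],"jaw":0}]';python3 -m handwheel '[{"travel":[0,0,0.3],"angular":[0,0,0],"jaw":0},{"travel":[0,0,0.2],"angular":[0,0,0],"jaw":0},{"travel":[0,0,0],"angular":[0,0,0],"jaw":0},{"travel":[0,0,0],"angular":[0,0,0],"jaw":0}]'
```

```text
time: 45.18
eef_pos: [604.1, -116.4, 94.2]
orientation: [-3.14, -0.001, 1.525]
force: [0.5, -0.6, -0.2]
finger_gap: 0.1
grasp_force: 0.0
time: 45.52
eef_pos: [604.8, -116.5, 91.3]
orientation: [-3.141, -0.0, 1.526]
force: [-2.1, 0.4, 7.0]
finger_gap: -0.0
grasp_force: 3.6
```

```bash
python3 -m handwheel '[{"travel":[0,0,0.2],"angular":[0,0,0],"jaw":0},{"travel":[0,0,0.1],"angular":[0,0,0],"jaw":0},{"travel":[0,0,0],"angular":[0,0,0],"jaw":0},{"travel":[0,0,0],"angular":[0,0,0],"jaw":0}]'; python3 -m handwheel '[{"travel":[0,0,-1],"angular":[0,0,0],"jaw":0},{"travel":[0,0,-2],"angular":[0,0,0],"jaw":0},{"travel":[0,0,-3],"angular":[0,0,0],"jaw":0},{"travel":[-2,1,-2],"angular":[0,0,0],"jaw":0},{"travel":[-2,1,0],"angular":[0,0,0],"jaw":0},{"travel":[0,0,0],"angular":[0,0,0],"jaw":0},{"travel":[0,0,0],"angular":[0,0,0],"jaw":0},{"travel":[0,0,0],"angular":[0,0,0],"jaw":0},{"travel":[0,0,0],"angular":[0,0,0],"jaw":0},{"travel":[0,0,0],"angular":[0,0,0],"jaw":0}]'
python3 - <<'E'
from h import *
for n in('scene','wrist'):
    p=snap(n);np.save('q_%s.npy'%n,p,allow_pickle=True)
    for l in ('keeper_knob','reset_top','power_top','test_top'): print(n,l,[(round(d["score"],2),np.round(d["at"],1)) for d in robot.mark_of(p,l)[:2]])
st()
a=np.load('q_wrist.npy',allow_pickle=True).item()['image'][60:340,150:500];b=np.load('q_scene.npy',allow_pickle=True).item()['image'][160:280,310:450]
cv2.imwrite('pics/w10.png',np.hstack([cv2.resize(a,(450,360)),cv2.resize(b,(350,360),interpolation=cv2.INTER_CUBIC)]))
E
```

```text
time: 45.85
eef_pos: [605.1, -116.6, 91.0]
orientation: [3.141, 0.0, 1.526]
force: [-7.5, 2.8, 20.8]
finger_gap: -0.1
grasp_force: 10.1
time: 46.68
eef_pos: [622.1, -156.6, 166.1]
orientation: [-3.139, -0.001, 1.526]
force: [0.0, 0.7, 0.2]
finger_gap: -0.4
grasp_force: 0.0
scene keeper_knob [(0.56, array([ 610. , -120. ,   92.7])), (0.53, array([ 348.3, -523.6,   -4.9]))]
scene reset_top [(0.49, array([ 594.1, -179.1,   78.6])), (0.44, array([ 678.1, -184.5,   82.8]))]
scene power_top [(0.48, array([ 635.9, -181. ,   81.4]))]
scene test_top [(0.42, array([ 679.3, -182.7,   82.1]))]
wrist keeper_knob []
wrist reset_top [(0.76, array([ 593.3, -181.8,   81.4]))]
wrist power_top [(0.71, array([ 633.4, -180.9,   76.3]))]
wrist test_top []
t 47.18 [ 623.1 -157.5  167.3] [3.1415 0.     1.5257] F [ 0.1 -0.3  0.3] gap -0.0 gf 0.0
```

View pics/w10.png

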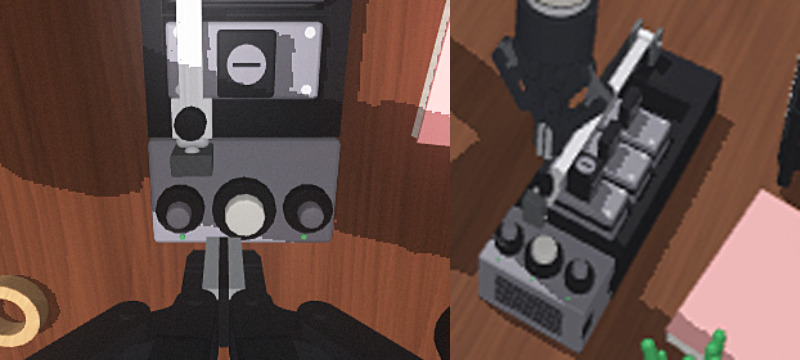

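The bar lies home on the latch, all three modules are level, and the button tops show at crop (179,214), (244,215) and (311,215).

```bash
python3 - <<'E'
from h import *
p=np.load('q_wrist.npy',allow_pickle=True).item();k=350/450
for uv in ((179,214),(244,215),(311,215)): print(ray(p,(150+uv[0]*k,60+uv[1]*k),80).round(1))
go(593.5,-178.5,100,1.526)
E
```

```text
[ 593.1 -175.3   80. ]
[ 633.4 -177.8   80. ]
[ 674.9 -179.6   80. ]
pos [ 623.1 -157.5  167.3] rpy [3.1415 0.     1.5257] | tool cm [-2.23 -2.86  6.73] |d| 76.0 turn z deg -0.02
```

```bash
python3 -m handwheel '[{"travel":[-1,-1.4,1],"angular":[0,0,0],"jaw":0},{"travel":[-1,-1.5,1.5],"angular":[0,0,0],"jaw":0},{"travel":[0,-0.1,2],"angular":[0,0,0],"jaw":0},{"travel":[0,0,2],"angular":[0,0,0],"jaw":0},{"travel":[0,0,0],"angular":[0,0,0],"jaw":0},{"travel":[0,0,0],"angular":[0,0,0],"jaw":0},{"travel":[0,0,0],"angular":[0,0,0],"jaw":0},{"travel":[0,0,0],"angular":[0,0,0],"jaw":0},{"travel":[0,0,0],"angular":[0,0,0],"jaw":0}]'; python3 -c "
from h import *
go(592.8,-178,80,1.526)"
```

```text
time: 47.93
eef_pos: [593.5, -176.4, 104.1]
orientation: [3.139, 0.001, 1.526]
force: [0.2, -0.4, -0.2]
finger_gap: 0.0
grasp_force: 0.0
pos [ 593.5 -176.4  104.1] rpy [3.1387e+00 8.0000e-04 1.5259e+00] | tool cm [-0.16 -0.07  2.41] |d| 24.0 turn z deg -0.01
```

```bash
python3 -m handwheel '[{"travel":[-0.1,-0.1,1],"angular":[0,0,0],"jaw":0},{"travel":[0,0,0.9],"angular":[0,0,0],"jaw":0},{"travel":[0,0,0.4],"angular":[0,0,0],"jaw":0},{"travel":[0,0,0.2],"angular":[0,0,0],"jaw":0},{"travel":[0,0,0],"angular":[0,0,0],"jaw":0},{"travel":[0,0,0],"angular":[0,0,0],"jaw":0}]';  python3 -m handwheel '[{"travel":[0,0,0.2],"angular":[0,0,0],"jaw":0},{"travel":[0,0,0.2],"angular":[0,0,0],"jaw":0},{"travel":[0,0,0],"angular":[0,0,0],"jaw":0},{"travel":[0,0,0],"angular":[0,0,0],"jaw":0}]'
```

```text
time: 48.43
eef_pos: [590.5, -176.9, 77.1]
orientation: [-3.14, -0.0, 1.526]
force: [-2.9, 1.0, 2.9]
finger_gap: 0.3
grasp_force: 1.5
time: 48.77
eef_pos: [591.0, -177.0, 74.0]
orientation: [-3.141, -0.0, 1.526]
force: [-3.3, 1.2, 6.5]
finger_gap: -0.2
grasp_force: 3.6
```

```bash
python3 -m handwheel '[{"travel":[0,0,0.2],"angular":[0,0,0],"jaw":0},{"travel":[0,0,0],"angular":[0,0,0],"jaw":0},{"travel":[0,0,0],"angular":[0,0,0],"jaw":0}]';  python3 -m handwheel '[{"travel":[0,0,0.1],"angular":[0,0,0],"jaw":0},{"travel":[0,0,0],"angular":[0,0,0],"jaw":0},{"travel":[0,0,0],"angular":[0,0,0],"jaw":0}]'
```

```text
time: 49.02
eef_pos: [591.1, -177.0, 73.8]
orientation: [-3.141, 0.0, 1.526]
force: [-7.3, 2.2, 15.9]
finger_gap: -0.1
grasp_force: 8.2
time: 49.27
eef_pos: [591.1, -177.1, 73.7]
orientation: [-3.141, 0.0, 1.526]
force: [-10.2, 2.3, 20.9]
finger_gap: 0.1
grasp_force: 10.5
```

Reset has bottomed out. Next is the power button.

```bash
python3 -m handwheel '[{"travel":[0,0,-1],"angular":[0,0,0],"jaw":0},{"travel":[0,0,-1.5],"angular":[0,0,0],"jaw":0},{"travel":[0,1,-0.3],"angular":[0,0,0],"jaw":0},{"travel":[0,2,0],"angular":[0,0,0],"jaw":0},{"travel":[0,1.1,0],"angular":[0,0,0],"jaw":0},{"travel":[0,0,0],"angular":[0,0,0],"jaw":0},{"travel":[0,0,0],"angular":[0,0,0],"jaw":0},{"travel":[0,0,0],"angular":[0,0,0],"jaw":0},{"travel":[0,0,0],"angular":[0,0,0],"jaw":0}]'; python3 -c "
from h import *
go(633.8,-179,80,1.526)"
```

```text
time: 50.02
eef_pos: [631.0, -178.7, 97.3]
orientation: [-3.14, -0.0, 1.526]
force: [0.4, 0.4, 1.1]
finger_gap: -0.3
grasp_force: 0.0
pos [ 631.  -178.7   97.3] rpy [-3.1396e+00 -5.0000e-04  1.5256e+00] | tool cm [-0.02  0.29  1.73] |d| 18.0 turn z deg -0.02
```

```bash
python3 -m handwheel '[{"travel":[0,0.2,0.8],"angular":[0,0,0],"jaw":0},{"travel":[0,0,0.8],"angular":[0,0,0],"jaw":0},{"travel":[0,0,0.4],"angular":[0,0,0],"jaw":0},{"travel":[0,0,0.2],"angular":[0,0,0],"jaw":0},{"travel":[0,0,0.2],"angular":[0,0,0],"jaw":0},{"travel":[0,0,0],"angular":[0,0,0],"jaw":0},{"travel":[0,0,0],"angular":[0,0,0],"jaw":0}]';  python3 -m handwheel '[{"travel":[0,0,0.2],"angular":[0,0,0],"jaw":0},{"travel":[0,0,0],"angular":[0,0,0],"jaw":0},{"travel":[0,0,0],"angular":[0,0,0],"jaw":0}]'
```

```text
time: 50.6
eef_pos: [633.5, -178.9, 74.5]
orientation: [-3.14, -0.0, 1.526]
force: [-2.5, 1.1, 4.4]
finger_gap: -0.4
grasp_force: 2.3
time: 50.85
eef_pos: [633.7, -178.9, 74.0]
orientation: [-3.141, -0.0, 1.526]
force: [-6.0, 0.4, 10.8]
finger_gap: -0.3
grasp_force: 5.5
```

```bash
python3 -m handwheel '[{"travel":[0,0,0.2],"angular":[0,0,0],"jaw":0},{"travel":[0,0,0],"angular":[0,0,0],"jaw":0},{"travel":[0,0,0],"angular":[0,0,0],"jaw":0}]'; python3 -m handwheel '[{"travel":[0,0,-1],"angular":[0,0,0],"jaw":0},{"travel":[0,0,-1.5],"angular":[0,0,0],"jaw":0},{"travel":[0,1,-0.3],"angular":[0,0,0],"jaw":0},{"travel":[0,2,0],"angular":[0,0,0],"jaw":0},{"travel":[0,1.2,0],"angular":[0,0,0],"jaw":0},{"travel":[0,0,0],"angular":[0,0,0],"jaw":0},{"travel":[0,0,0],"angular":[0,0,0],"jaw":0},{"travel":[0,0,0],"angular":[0,0,0],"jaw":0},{"travel":[0,0,0],"angular":[0,0,0],"jaw":0}]'; python3 -c "
from h import *
go(675.5,-181,80,1.526)"
```

```text
time: 51.1
eef_pos: [633.9, -178.9, 73.8]
orientation: [-3.141, -0.0, 1.526]
force: [-8.3, 2.8, 19.0]
finger_gap: -0.2
grasp_force: 9.7
time: 51.85
eef_pos: [675.1, -180.7, 97.4]
orientation: [-3.14, -0.0, 1.526]
force: [0.5, -0.2, -0.3]
finger_gap: 0.3
grasp_force: 0.0
pos [ 675.1 -180.7   97.4] rpy [-3.1400e+00 -4.0000e-04  1.5256e+00] | tool cm [-0.03  0.05  1.74] |d| 17.0 turn z deg -0.02
```

```bash
python3 -m handwheel '[{"travel":[0,0,0.8],"angular":[0,0,0],"jaw":0},{"travel":[0,0,0.8],"angular":[0,0,0],"jaw":0},{"travel":[0,0,0.4],"angular":[0,0,0],"jaw":0},{"travel":[0,0,0.2],"angular":[0,0,0],"jaw":0},{"travel":[0,0,0.2],"angular":[0,0,0],"jaw":0},{"travel":[0,0,0],"angular":[0,0,0],"jaw":0},{"travel":[0,0,0.2],"angular":[0,0,0],"jaw":0},{"travel":[0,0,0],"angular":[0,0,0],"jaw":0},{"travel":[0,0,0],"angular":[0,0,0],"jaw":0}]';  python3 -m handwheel '[{"travel":[0,0,0.2],"angular":[0,0,0],"jaw":0},{"travel":[0,0,0],"angular":[0,0,0],"jaw":0},{"travel":[0,0,0],"angular":[0,0,0],"jaw":0}]'
```

```text
time: 52.6
eef_pos: [675.5, -180.9, 74.0]
orientation: [-3.141, -0.0, 1.526]
force: [-5.8, 0.8, 10.0]
finger_gap: -0.2
grasp_force: 4.9
time: 52.85
eef_pos: [675.6, -180.9, 73.9]
orientation: [-3.141, 0.0, 1.526]
force: [-8.8, 1.7, 16.8]
finger_gap: -0.0
grasp_force: 8.7
```

Bottomed out. I'll retract, do a final numeric check, then hand in.

```bash
python3 -m handwheel '[{"travel":[0,0,-1],"angular":[0,0,0],"jaw":0},{"travel":[0,0,-3],"angular":[0,0,0],"jaw":0},{"travel":[0,0,-4],"angular":[0,0,0],"jaw":0},{"travel":[0,0,-4],"angular":[0,0,0],"jaw":0},{"travel":[-3,-2,-3],"angular":[0,0,0],"jaw":0},{"travel":[-3,-2,0],"angular":[0,0,0],"jaw":0},{"travel":[-3,-2,0],"angular":[0,0,0],"jaw":0},{"travel":[0,0,0],"angular":[0,0,0],"jaw":0},{"travel":[0,0,0],"angular":[0,0,0],"jaw":0},{"travel":[0,0,0],"angular":[0,0,0],"jaw":0}]'
python3 - <<'E'
from h import *
for n in('scene','top'):
    p=snap(n)
    for l in ('keeper_knob','old','lead','pack_a','tape','phone','mug','adapter','driver'): print(n,l,[(round(d["score"],2),np.round(d["at"])) for d in robot.mark_of(p,l)[:2]])
E
```

```text
time: 53.68
eef_pos: [614.3, -264.7, 216.5]
orientation: [-3.141, -0.001, 1.525]
force: [0.2, 0.1, 0.4]
finger_gap: 0.0
grasp_force: 0.0
scene keeper_knob [(0.58, array([ 607., -120.,   93.]))]
scene old [(0.88, array([ 503., -400.,    1.])), (0.59, array([ 506., -402.,    5.]))]
scene lead [(0.59, array([637., -88.,  24.]))]
scene pack_a [(0.77, array([642., -33.,  20.])), (0.62, array([648.,  22.,  22.]))]
scene tape [(0.84, array([ 431., -291.,    0.])), (0.16, array([ 675., -184.,   80.]))]
scene phone [(0.62, array([ 296., -326.,    1.])), (0.44, array([640., -29.,  -3.]))]
scene mug [(0.73, array([ 348., -523.,   -3.]))]
scene adapter [(0.56, array([440., 337.,   4.])), (0.27, array([644.,  20.,  18.]))]
scene driver [(0.26, array([ 505., -403.,    6.]))]
top keeper_knob [(0.68, array([ 605., -120.,   93.])), (0.39, array([ 424., -296.,   -1.]))]
top old [(0.55, array([ 506., -405.,    7.]))]
top lead [(0.89, array([640., -91.,  18.]))]
top pack_a [(0.82, array([639., -35.,  14.])), (0.59, array([640.,  17.,  17.]))]
top tape [(0.59, array([ 426., -295.,   -1.]))]
top phone [(0.57, array([ 296., -324.,   -3.])), (0.53, array([643., -35.,  19.]))]
top mug [(0.62, array([ 348., -517.,    2.]))]
top adapter [(0.8, array([438., 328.,  -2.])), (0.65, array([ 604., -126.,   91.]))]
top driver [(0.54, array([321., 293.,   1.])), (0.32, array([644., -29.,   0.]))]
```

```bash
python3 -c "
from station import robot
print(robot.close_job())"
```

```text
the job is handed in; nothing more can be done
None
```

The job is handed in; the verdict wasn't shown. The spent module is in the tray, the lead and both ordinary modules are seated in bays 1–3, and the keeper bar is down at its home height. Reset, power and test were each pressed to their stops in that order, and the other things on the desk stayed put.

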